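# Fill the open order bay with tongs

### The job

Using the spring tongs, take the white filter cartridge with the orange foot out of the blue bin and stand it upright, without dropping it, in the middle of the empty bay of the order tray, the one with the yellow card. The cartridge must stay clean, so only the tongs may touch it, never the gripper or arm. Then lay the tongs back flat on their grey rest, across both bars as they lay, without disturbing the other things.

Things in the scene. Friction and masses are not known exactly. Their poses are not given: they have to be found in the camera images.
- tongs_grip (a point): Sprung steel tongs, 150 g, flat on the rest, arms closing level. Point midway between the two yellow grip plates, 16 mm above the flat underside; x to the tips, y to the left arm, z up. Plates 44 mm long (x), 32 mm high, outer faces 57 mm apart open. Pinch across the plates: the spring resists with 8 N at first, 13 N at a 32 mm gap; 0.39 of any further grip reaches the jaws. Hinge 70 mm behind.
- tongs_jaws (a point): Middle of the tongs' black jaws, 110 mm ahead of the grip point and 3 mm lower. Jaws 32 mm long (x), 26 mm high, upright V grooves centring a 32 mm round body. Gap 62 mm open (78 mm over the outsides), about 50 mm with the plates lightly squeezed to 52 mm (so the tongs can be carried open), 32 mm at 44 mm. A centring gripper closes them on its own centre line.
- tongs_arm (a joint): Closing angle of the tongs' left arm about the hinge, rad: 0 open (where the spring holds it), 0.18 with a 32 mm body in the jaws, 0.33 fully shut.
- rest_mid (a point): Grey fixed tongs rest: base 150 by 100 mm, two upright bars 14 mm thick and 100 mm wide, 45 mm behind and 62 mm ahead of this point, their tops 36 mm above the table. Point level with the bar tops, under the middle of the tongs' grip plates when they are home (grip point then 16 mm above it); x points the way the tongs lie, z up.
- bin: Blue fixed picking bin, 190 mm deep (x) by 180 mm wide (y), walls and floor 4 mm, open on top. Origin at the centre of its underside on the table; x points from the low front (35 mm lip at x = -95 mm) to the 120 mm back wall. Side walls 50 mm high for the first 70 mm, then 120 mm. The cartridge stands near the middle of its floor, a 60 mm high carton at the back.
- cartridge_mid (a point): Filter cartridge to take, upright in the blue bin, 50 to 100 g, 96 mm tall: white round body 32 mm across on an orange foot 44 mm across and 10 mm high; orange top band. Point on its axis, half-way up (48 mm above its underside); z up. Gripped 55 to 65 mm above its underside, the tongs clear the bin lip and the tray walls.
- tray: Grey fixed order tray, 100 mm (x) by 248 mm (y), 26 mm high, walls and floor 4 mm, divided by two walls of the same height into three bays side by side along y, each about 77 by 92 mm, centres about 82 mm apart. Origin at the centre of its underside, on the table; x points away from the robot's side.
- bay (a point): Yellow flat card, 62 mm square and 1 mm thick (look only, nothing rests on it differently), marking the empty bay. This point is the centre of that bay on the tray floor, 4 mm above the table; z up. A cartridge standing there has its half-way point 48 mm above this point.
- stock_a_mid (a point): Filter cartridge, 96 mm tall: white round body 32 mm in diameter on a wider foot 44 mm in diameter and 10 mm high; green foot and top band. It stands in a bay of the order tray; leave it alone. Point on its axis, half-way up (48 mm above its underside).
- stock_b_mid (a point): Filter cartridge, 96 mm tall: white round body 32 mm in diameter on a wider foot 44 mm in diameter and 10 mm high; green foot and top band. It stands in a bay of the order tray; leave it alone. Point on its axis, half-way up (48 mm above its underside).

How it is judged:
By the outcome, as a careful person would: the job done as asked, in the order asked, and still so for the second after the job is handed in, with the robot touching nothing.
It also fails if it takes over 58 s, if anything falls off the work surface, if the arm or the gripper's body presses on something with over 40 N, if the wrist force passes 120 N, or if a joint passes its speed limit or range.

### The arm

A 6-joint arm with a two-finger parallel gripper is mounted at the origin on the work surface. World frame = base frame: x ahead of the robot, y to its left, z up, the work surface at z = 0. Lengths are in m, angles in rad, forces in N, time in s.
With the tool pointing down it reaches from about 0.375 to 0.9 m from the base axis. Payload 3.1 kg.
Tool frame: the origin (TCP) lies at the very end of the fingers, on their centre line; the grasp point (between the pads) lies 19 mm behind it; y points along the fingers, x is the direction in which the jaws open and shut, and the axes are right-handed (so a half turn about y gives the same grasp; the last joint's range is limited). The gripper opens to 87 mm and grips with 3 to 60 N. Pads are 19 mm wide; open, the fingers measure 117 mm over their backs; the gripper's body (75 mm by 190 mm) begins 51 mm behind the grasp point.
Start: joints at [-1.438, 0.527, 1.433, -0, 1.181, -0.178], TCP at [0.192, -0.595, 0.223] pointing down, gripper open.
Joint ranges: [-3.08, 3.08], [-0.75, 2.2], [0.22, 2.44], [-1.43, 4.57], [0, 2.65], [-2.85, 2.85]. Speed limits (rad/s): [2.79, 2.79, 3.14, 3.14, 3.14, 3.14].

### API

Orientations are given as a unit quaternion [x, y, z, w].
In Python, from rig import robot gives the robot as it stands.
- The arm moves only by the shell command python3 -m creep 'ROWS' [FORCE]. ROWS is JSON, a list of rows, each a list of 3 entries, a list of its own where there are three numbers: the shift along the tool's x, y, z in mm, then the turn about the tool's y in rad, then the opening, from 0 (shut) to 1 (fully open). A call has 1 to 8 rows; each row shifts and turns the commanded pose from where the row before left it, along the tool's axes as they then stand; what a row does not reach is not made up. A row lasts 1/10 s, in which the tool goes at most 50 mm and 8.59 degrees, less where a joint would pass 70% of its speed; a pose out of reach is approached as far as the arm can. A call with a gripper value outside its range is refused whole. The fingers move at their own pace and stop on an object; FORCE is the grip in N (left out, the last holds). Time passes only in rows, so rows that do not move let the fingers close. It gives the time, the measured TCP pose, the force and the opening at its end, in the units of the state.
- robot.get_obs(): the state, without advancing time (a new reading comes with each control period).
- robot.camera(name): name is "scene" or "top" or "wrist"; returns a dict with "pixels" (480x640x3 uint8, red, green, blue), "fx", "fy", "cx", "cy" (pixels), "k1" (the pictures are not rectified: a ray, as slopes to the right and down, at radius r is drawn at 1 + k1 r^2 times it, then the intrinsics apply), "position" and "rotation" of the camera in the world. Camera axes: x right, y up, looking along -z (the intrinsics and any distortion apply to the point x, -y, -z); pixel columns grow to the right and rows downward; lengths in m; the calibration is good to about 2 mm. A picture is of the moment at which its call begins. There is no depth.
- robot.hand_in(): hands the job in, once; it reports no verdict.
The state is a dict: "time": time; "q": joint angles; "joint_velocities": joint speeds; "joint_torque": joint torques, N m; "position": TCP position; "tool_rot": TCP orientation; "ft_force": force on the tool from outside, world axes, zero at the start; "moment": the same for the moment, N m; "grip_width": finger opening in m.
Only numpy, scipy, OpenCV 4.12 (cv2) and the standard library are available. Lean on these libraries where they do the work, as an engineer would, in place of code of your own. Each camera call takes 0.05 s, during which the arm holds its last target.

## Working session

There is one attempt and no reset: what is moved stays moved. The work goes in short steps, Python scripts to look and compute and a shell command to move; the robot and the scene stay as the last step left them, time stands still between calls to the robot, and variables do not carry over. Pictures are saved under pics/ and viewed, and the job is handed in when it is done.

```bash
ls; mkdir -p pics; python3 - <<'E'
from rig import robot
import cv2
o=robot.get_obs()
for k in o: print(k,o[k])
for n in ["scene","top","wrist"]:
    c=robot.camera(n)
    cv2.imwrite(f"pics/{n}0.png",c["pixels"][:,:,::-1])
    print(n,{k:c[k] for k in c if k!="pixels"})
E
```

```text
pics
time 0.0
q [-1.43751250e+00  5.28440724e-01  1.43387220e+00 -2.82144546e-05
  1.18142309e+00 -1.78523200e-01]
joint_velocities [-3.64082679e-04 -6.81678438e-05 -4.77229585e-04 -9.20067698e-04
 -1.73190088e-03 -1.06826704e-03]
joint_torque [-1.31405530e-03 -4.40050220e+01 -1.76591992e+01  6.30841870e-02
  5.81904093e-02 -1.72732975e-04]
position [ 0.19164547 -0.59413032  0.22159685]
tool_rot [-0.57103264  0.41682641 -0.4157659   0.57211554]
ft_force [ 0.37912171  0.13195653 -0.00503337]
moment [0.00988522 0.02533535 0.02870638]
grip_width 0.08686360600290127
scene {'fx': 434.40207586764564, 'fy': 434.40207586764564, 'cx': 326.534860574575, 'cy': 238.2599141336358, 'k1': -0.05063062260362623, 'position': array([ 1.14963432, -0.32695538,  0.54569813]), 'rotation': array([0.39657446, 0.24666035, 0.4558412 , 0.75769134])}
top {'fx': 437.9111187378918, 'fy': 437.9111187378918, 'cx': 322.85836340549525, 'cy': 232.90746586781916, 'k1': -0.10956955380813771, 'position': array([0.45309925, 0.01205991, 0.91436685]), 'rotation': array([-0.0264552 ,  0.02532714,  0.70922377, -0.70403147])}
wrist {'fx': 418.6124686093928, 'fy': 418.6124686093928, 'cx': 310.5974094573022, 'cy': 239.89703801466618, 'k1': -0.00028606565078481444, 'position': array([ 0.27118148, -0.56796931,  0.38229591]), 'rotation': array([-0.12279267,  0.09092315, -0.5819755 ,  0.79872364])}
```

View pics/scene0.png

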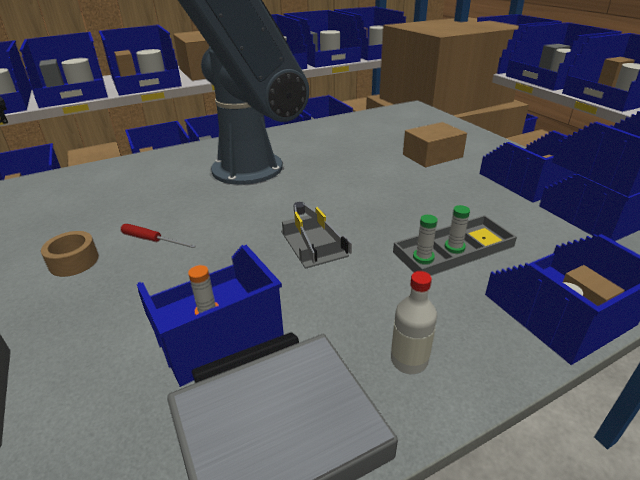

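View pics/top0.png

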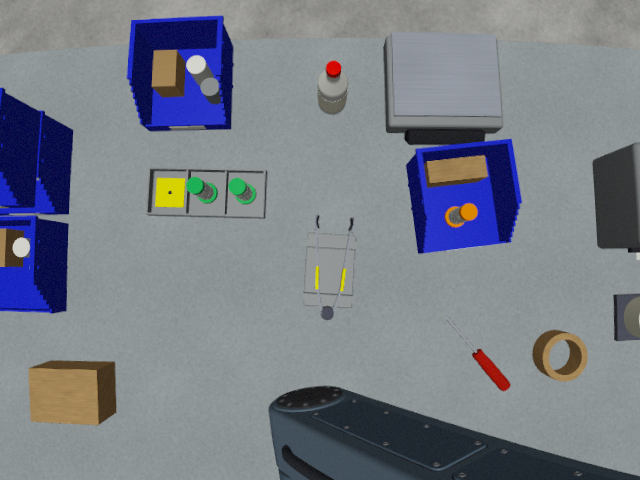

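View pics/wrist0.png

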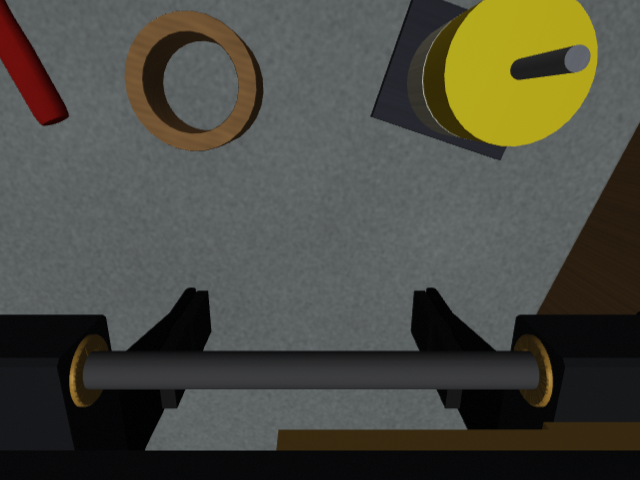

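```bash
cat > h.py <<'E'
import numpy as np, cv2
from scipy.spatial.transform import Rotation as R
def ray(c,u,v):
    x=(u-c["cx"])/c["fx"]; y=(v-c["cy"])/c["fy"]
    rd=np.hypot(x,y); r=rd
    for _ in range(20): r=rd/(1+c["k1"]*r*r)
    s=r/rd if rd>0 else 1
    d=R.from_quat(c["rotation"]).apply([x*s,-y*s,-1]); return np.array(c["position"]),d
def onz(c,u,v,z):
    p,d=ray(c,u,v); return p+d*(z-p[2])/d[2]
def tri(c1,uv1,c2,uv2):
    p,d=ray(c1,*uv1);q,e=ray(c2,*uv2)
    t=np.linalg.lstsq(np.stack([d,-e],1),q-p,rcond=None)[0]
    a=p+d*t[0];b=q+e*t[1]; return (a+b)/2,np.linalg.norm(a-b)
def proj(c,P):
    v=R.from_quat(c["rotation"]).inv().apply(np.array(P)-c["position"])
    x,y=v[0]/-v[2],-v[1]/-v[2]; f=1+c["k1"]*(x*x+y*y)
    return c["cx"]+c["fx"]*x*f,c["cy"]+c["fy"]*y*f
def blobs(img,lo,hi,amin=15):
    hsv=cv2.cvtColor(img,cv2.COLOR_RGB2HSV)
    m=cv2.inRange(hsv,np.array(lo),np.array(hi))
    n,l,s,ce=cv2.connectedComponentsWithStats(m)
    return [(s[i].tolist(),ce[i].round(2).tolist()) for i in range(1,n) if s[i][4]>=amin],m,l
Y=((24,120,80),(34,255,255)); O=((5,180,120),(17,255,255)); G=((60,120,50),(85,255,255))
E
python3 - <<'E'
from h import *
import pickle
from rig import robot
C={n:robot.camera(n) for n in ["scene","top"]}
pickle.dump(C,open("c0.pkl","wb"))
for n in C:
    for nm,k in (("Y",Y),("O",O),("G",G)):
        for b in blobs(C[n]["pixels"],*k)[0]: print(n,nm,b)
t=C["top"]["pixels"][:,:,::-1]
cv2.imwrite("pics/z1.png",cv2.resize(t[205:335,270:390],None,fx=4.6,fy=4.6,interpolation=cv2.INTER_CUBIC))
cv2.imwrite("pics/z2.png",cv2.resize(t[130:262,395:535],None,fx=4.5,fy=4.5,interpolation=cv2.INTER_CUBIC))
s=C["scene"]["pixels"][:,:,::-1]
cv2.imwrite("pics/z3.png",cv2.resize(s[195:275,270:365],None,fx=7,fy=7,interpolation=cv2.INTER_CUBIC))
E
```

```text
scene Y ([332, 66, 17, 7, 84], [339.94, 68.92])
scene Y ([515, 83, 18, 10, 97], [523.45, 87.66])
scene Y ([141, 92, 24, 9, 130], [152.38, 96.06])
scene Y ([574, 101, 23, 13, 150], [585.41, 107.31])
scene Y ([62, 104, 27, 10, 156], [75.15, 108.32])
scene Y ([316, 207, 10, 22, 123], [320.48, 217.11])
scene Y ([295, 212, 8, 22, 93], [298.2, 221.56])
scene Y ([469, 228, 33, 18, 312], [484.72, 236.38])
scene O ([189, 266, 19, 12, 187], [197.8, 271.45])
scene O ([195, 308, 4, 6, 16], [196.06, 311.0])
scene G ([454, 205, 16, 13, 165], [461.17, 211.23])
scene G ([421, 215, 16, 13, 177], [428.27, 220.79])
scene G ([445, 240, 21, 13, 108], [454.28, 248.11])
scene G ([413, 250, 21, 14, 121], [422.82, 258.25])
top Y ([155, 178, 30, 30, 826], [169.7, 192.09])
top Y ([315, 266, 4, 23, 73], [316.67, 277.67])
top Y ([340, 269, 6, 22, 74], [342.57, 279.34])
top O ([460, 206, 6, 14, 18], [461.61, 213.17])
top G ([186, 177, 18, 17, 246], [194.61, 185.11])
top G ([228, 178, 18, 17, 234], [236.89, 186.15])
top G ([199, 183, 19, 20, 110], [210.41, 194.5])
top G ([236, 184, 20, 20, 103], [248.25, 196.31])
```

```bash
sleep 0
```

```text
(no output)
```

View pics/z1.png

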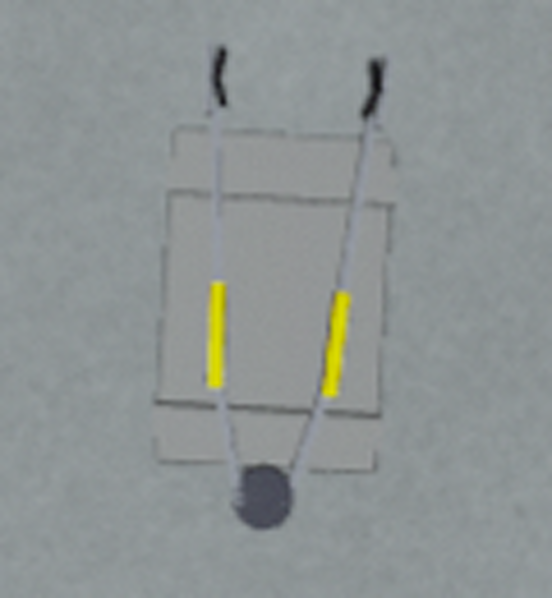

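View pics/z2.png

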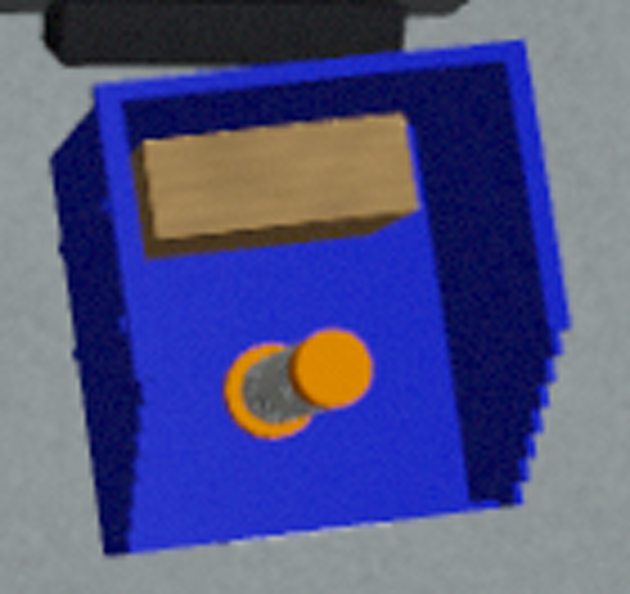

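View pics/z3.png

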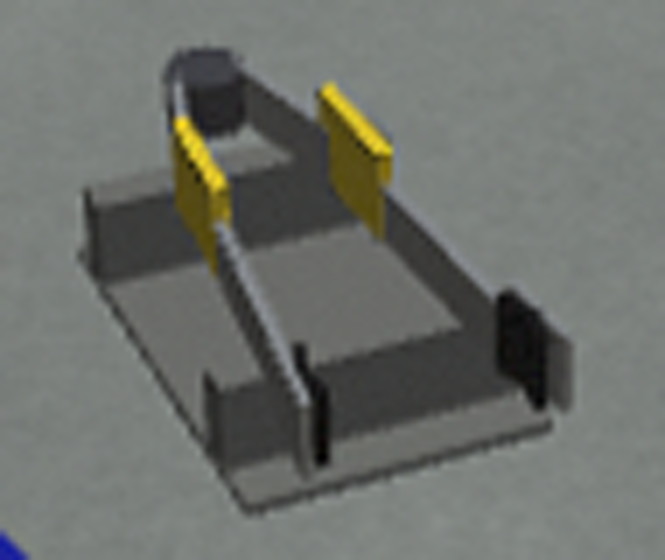

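```bash
python3 - <<'E'
from h import *
import pickle
np.set_printoptions(precision=4,suppress=True)
C=pickle.load(open("c0.pkl","rb"));S,T=C["scene"],C["top"]
print("tool",R.from_quat([-0.57103264,0.41682641,-0.4157659,0.57211554]).as_matrix())
# tongs from top: corners of plates (zoom coords/4.6)
Z=lambda a,b:(270+a/4.6,205+b/4.6)
for nm,p,z in [("Ltop",Z(218,283),.068),("Lbot",Z(216,388),.068),("Rtop",Z(343,292),.068),("Rbot",Z(330,396),.068),("hinge",Z(264,497),.068),("jawL",Z(221,77),.062),("jawR",Z(374,88),.062)]:
    print(nm,onz(T,*p,z))
# rest bars: rear bar near edge, front bar far edge
for nm,p in [("rearL",Z(156,402)),("rearR",Z(381,414)),("frL",Z(170,191)),("frR",Z(394,204)),("baseFL",Z(175,128)),("baseFR",Z(392,137)),("baseRL",Z(158,462)),("baseRR",Z(376,471))]: print(nm,onz(T,*p,.036),onz(T,*p,.004))
print("jaw tri",)
for nm,a,b in [("plateL",(316.67,277.67),(320.48,217.11)),("plateR",(342.57,279.34),(298.2,221.56)),("cardtop",None,None)]:
    if a: print(nm,tri(T,a,S,b))
print("card",onz(T,169.7,192.09,.005),onz(S,484.72,236.38,.005))
for a,b in [((194.61,185.11),(428.27,220.79)),((194.61,185.11),(461.17,211.23)),((236.89,186.15),(428.27,220.79))]:
    print("stock",onz(T,*a,.1),tri(T,a,S,b))
O=((5,180,90),(21,255,255))
for n in C:
    for b in blobs(C[n]["pixels"],*O,10)[0]: print(n,b)
Z=lambda a,b:(395+a/4.5,130+b/4.5)
print("cart top",onz(T,*Z(332,368),.1))
print("bin back rim",[onz(T,*Z(*p),.12) for p in [(96,88),(525,42)]])
print("bin front",[onz(T,*Z(*p),z) for p,z in [((130,551),.0+.035),((468,507),.035),((520,503),.05),((106,553),.05)]])
E
```

```text
tool [[ 0.3068 -0.0003  0.9518]
 [-0.9518  0.0021  0.3068]
 [-0.0021 -1.      0.0004]]
Ltop [0.4503 0.0242 0.068 ]
Lbot [0.4065 0.0253 0.068 ]
Rtop [ 0.4461 -0.0282  0.068 ]
Rbot [ 0.4028 -0.0223  0.068 ]
hinge [0.3609 0.0056 0.068 ]
jawL [0.5376 0.0224 0.062 ]
jawR [ 0.5324 -0.0426  0.062 ]
rearL [0.3988 0.0519 0.036 ] [0.3968 0.0534 0.004 ]
rearR [ 0.3929 -0.0457  0.036 ] [ 0.3907 -0.0478  0.004 ]
frL [0.4904 0.0453 0.036 ] [0.4918 0.0466 0.004 ]
frR [ 0.484  -0.0523  0.036 ] [ 0.4851 -0.0547  0.004 ]
baseFL [0.5179 0.043  0.036 ] [0.5203 0.0442 0.004 ]
baseFR [ 0.5133 -0.0518  0.036 ] [ 0.5155 -0.0542  0.004 ]
baseRL [0.3729 0.0512 0.036 ] [0.3699 0.0526 0.004 ]
baseRR [ 0.3683 -0.0433  0.036 ] [ 0.3652 -0.0453  0.004 ]
jaw tri
plateL (array([0.4288, 0.0268, 0.0534]), np.float64(0.0017488432047455895))
plateR (array([ 0.4251, -0.0241,  0.0553]), np.float64(0.001188032101465467))
card [0.6094 0.3388 0.005 ] [0.6059 0.3455 0.005 ]
stock [0.6058 0.2564 0.1   ] (array([0.5907, 0.2303, 0.0827]), np.float64(0.06837636572515819))
stock [0.6058 0.2564 0.1   ] (array([0.6065, 0.2575, 0.0953]), np.float64(0.0005747814733553262))
stock [0.6027 0.175  0.1   ] (array([0.6035, 0.1759, 0.0952]), np.float64(0.0002524829676846885))
scene ([189, 266, 20, 16, 264], [198.23, 273.47])
scene ([195, 308, 4, 6, 16], [196.06, 311.0])
top ([459, 204, 18, 16, 233], [467.74, 211.61])
top ([445, 207, 18, 20, 94], [450.63, 218.04])
cart top [ 0.5509 -0.2636  0.1   ]
bin back rim [array([ 0.6656, -0.162 ,  0.12  ]), array([ 0.6868, -0.3465,  0.12  ])]
bin front [array([ 0.4766, -0.1904,  0.035 ]), array([ 0.4949, -0.3471,  0.035 ]), array([ 0.4958, -0.3652,  0.05  ]), array([ 0.4754, -0.1762,  0.05  ])]
```

```bash
cat > go.py <<'E'
# usage: python3 go.py x y z yaw : remaining shift in tool axes (mm) and turn
import sys
from h import *
from rig import robot
o=robot.get_obs();M=R.from_quat(o["tool_rot"]).as_matrix()
x,y,z,yaw=map(float,sys.argv[1:5])
cy=np.arctan2(M[1,2],M[0,2])
d=np.array([x,y,z])-o["position"]
N=np.array([[np.sin(yaw),0,np.cos(yaw)],[-np.cos(yaw),0,np.sin(yaw)],[0,-1,0]])
print("t",o["time"],"pos",np.round(o["position"],4),"yaw %.4f"%cy,"w %.4f"%o["grip_width"],"F",np.round(o["ft_force"],1))
print("turn %.3f"%(cy-yaw),"shift now",np.round(1000*M.T@d,1),"after turn",np.round(1000*N.T@d,1))
E
python3 -m creep '[[[0,0,0],0.132,1],[[0,0,0],0.132,1],[[0,0,0],0.133,1],[[-40,0,12],0,1],[[-47,0,14],0,1],[[-47,0,14],0,1],[[-47,0,14],0,1],[[-47,0,14],0,1]]' 20
python3 -m creep '[[[-47,0,14],0,1],[[-47,0,14],0,1],[[-47,0,14],0,1],[[-47,0,14],0,1],[[-47,0,14],0,1],[[-47,0,14],0,1],[[-47,0,14],0,1],[[-47,0,14],0,1]]'
python3 go.py .4265 -.0003 .15 -.085
python3 - <<'E'
from h import *
import pickle
C=pickle.load(open("c0.pkl","rb"));S,T=C["scene"],C["top"]
np.set_printoptions(precision=4,suppress=True)
print(tri(T,(467.74,211.61),S,(198.23,273.47)),onz(T,467.74,211.61,.1))
t=T["pixels"][:,:,::-1]
cv2.imwrite("pics/z4.png",cv2.resize(t[160:225,140:275],None,fx=5.5,fy=5.5,interpolation=cv2.INTER_CUBIC))
E
```

```text
time: 1.05
position: [0.2793, -0.3716, 0.2225]
tool_rot: [0.478, -0.521, 0.521, -0.478]
ft_force: [2.1, -0.0, -0.2]
grip_width: 0.087
time: 1.85
position: [0.423, -0.0064, 0.2228]
tool_rot: [0.478, -0.521, 0.521, -0.478]
ft_force: [0.5, -1.6, -1.0]
grip_width: 0.0873
t 1.85 pos [ 0.423  -0.0064  0.2228] yaw -0.0853 w 0.0873 F [ 0.5 -1.6 -1. ]
turn -0.000 shift now [-6.4 72.8  2.9] after turn [-6.4 72.8  2.9]
(array([ 0.552 , -0.2623,  0.0956]), np.float64(0.001486141947966269)) [ 0.5513 -0.2616  0.1   ]
```

View pics/z4.png

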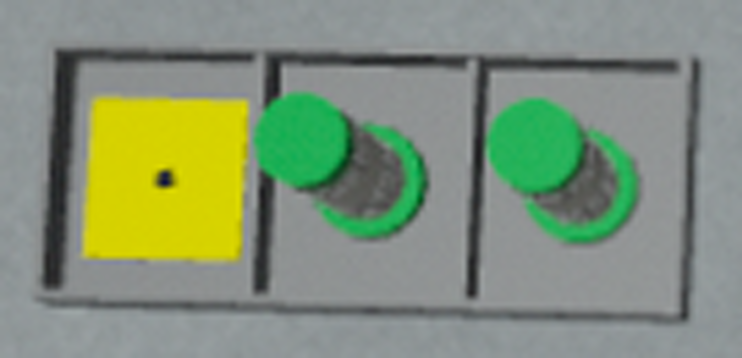

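```bash
python3 -m creep '[[[-6,36,3],0,1],[[0,36,0],0,1],[[0,0,0],0,1]]'
python3 go.py .4265 -.0003 .035 -.085
python3 - <<'E'
from h import *
from rig import robot
import pickle
C={n:robot.camera(n) for n in ["wrist","scene"]}; pickle.dump(C,open("c1.pkl","wb"))
c=C["wrist"]
cv2.imwrite("pics/w1.png",c["pixels"][:,:,::-1]); print(c["position"],c["rotation"])
for b in blobs(c["pixels"],*Y)[0]: print(b)
E
```

```text
time: 2.15
position: [0.423, -0.0011, 0.1476]
tool_rot: [-0.481, 0.523, -0.518, 0.477]
ft_force: [-0.8, 0.1, 0.1]
grip_width: 0.087
t 2.15 pos [ 0.423  -0.0011  0.1476] yaw -0.0833 w 0.0870 F [-0.8  0.1  0.1]
turn 0.002 shift now [ -0.9 112.6   4.5] after turn [ -1.1 112.6   3.4]
[ 0.50767126 -0.00750991  0.30740673] [ 0.10595884 -0.11668354  0.72691054 -0.66840013]
([258, 209, 15, 68, 656], [264.76, 242.25])
([341, 209, 15, 69, 669], [347.9, 242.69])
```

View pics/w1.png

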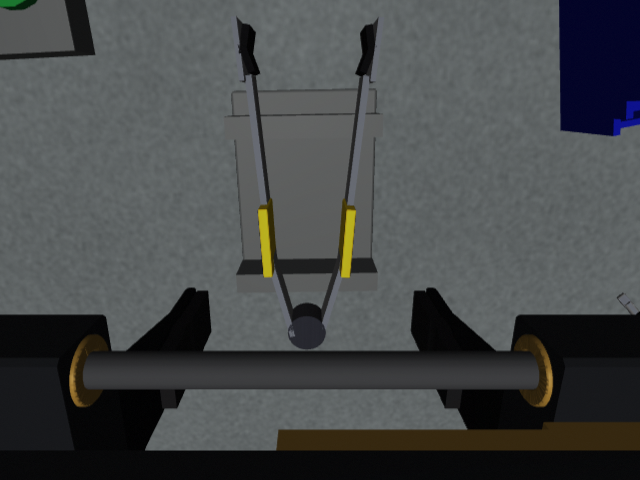

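```bash
python3 - <<'E'
from h import *
import pickle
np.set_printoptions(precision=4,suppress=True)
c=pickle.load(open("c1.pkl","rb"))["wrist"]
for nm,p,z in [("Lf",(263,209),.068),("Lr",(267,277),.068),("Rf",(351,209),.068),("Rr",(346,277),.068),("jawL",(246,48),.062),("jawR",(368,48),.062),("hinge",(307,332),.068),
 ("frontbarL",(224,115),.036),("frontbarR",(382,114),.036),("frontbar rear L",(227,138),.036),("rear bar front L",(242,261),.036),("rbfR",(374,261),.036),("rbrL",(237,273),.036),("rbrR",(377,272),.036),("baserearL",(236,292),.004),("baserearR",(379,290),.004)]:
    print(nm,onz(c,*p,z))
im=c["pixels"][:,:,::-1]
cv2.imwrite("pics/w1z.png",cv2.resize(im[5:355,200:410],None,fx=1.7*1,fy=1.7,interpolation=cv2.INTER_CUBIC))
E
```

```text
Lf [0.4509 0.0258 0.068 ]
Lr [0.4077 0.0285 0.068 ]
Rf [ 0.4466 -0.0257  0.068 ]
Rr [ 0.4036 -0.0203  0.068 ]
jawL [0.5385 0.0252 0.062 ]
jawR [ 0.5329 -0.0401  0.062 ]
hinge [0.3671 0.0071 0.068 ]
frontbarL [0.505  0.0473 0.036 ]
frontbarR [ 0.4974 -0.0506  0.036 ]
frontbar rear L [0.4911 0.0474 0.036 ]
rear bar front L [0.4077 0.0492 0.036 ]
rbfR [ 0.4001 -0.042   0.036 ]
rbrL [0.3991 0.0539 0.036 ]
rbrR [ 0.3917 -0.0438  0.036 ]
baserearL [0.3702 0.0642 0.004 ]
baserearR [ 0.3625 -0.0491  0.004 ]
```

View pics/w1z.png

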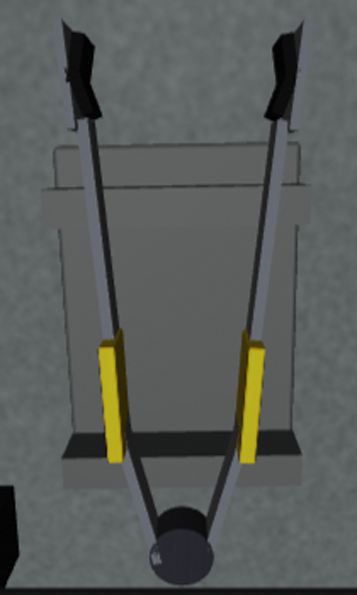

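```bash
python3 -m creep '[[[-2,40,4],0.002,1],[[0,40,0],0,1],[[0,25,0],0,1],[[0,0,0],0,1]]'
python3 go.py .427 .0015 .034 -.086
```

```text
time: 2.65
position: [0.43, -0.0017, 0.0448]
tool_rot: [-0.478, 0.522, -0.521, 0.477]
ft_force: [-0.2, -0.0, 0.4]
grip_width: 0.0871
t 2.65 pos [ 0.43   -0.0017  0.0448] yaw -0.0889 w 0.0871 F [-0.2 -0.   0.4]
turn -0.003 shift now [-2.9 10.8 -3.3] after turn [-2.9 10.8 -3.3]
```

```bash
python3 -m creep '[[[-2,10,-2],0,1],[[0,0,0],0,1],[[0,0,0],0,1]]'
python3 go.py .427 .0015 .034 -.086;python3 -m creep '[[[0,0,0],0,1]]'; python3 go.py .427 .0015 .034 -.086
```

```text
time: 2.95
position: [0.4297, 0.0006, 0.0373]
tool_rot: [0.477, -0.52, 0.522, -0.478]
ft_force: [-0.2, 0.9, 0.9]
grip_width: 0.0871
t 2.95 pos [0.4297 0.0006 0.0373] yaw -0.0877 w 0.0871 F [-0.2  0.9  0.9]
turn -0.002 shift now [-0.7  3.3 -2.8] after turn [-0.7  3.3 -2.8]
time: 3.05
position: [0.4296, 0.0007, 0.037]
tool_rot: [0.477, -0.52, 0.522, -0.478]
ft_force: [-0.2, 0.1, 0.1]
grip_width: 0.0869
t 3.05 pos [0.4296 0.0007 0.037 ] yaw -0.0876 w 0.0869 F [-0.2  0.1  0.1]
turn -0.002 shift now [-0.6  3.  -2.7] after turn [-0.6  3.  -2.6]
```

```bash
python3 -m creep '[[[-1,3,-3],0,1],[[0,0,0],0,0.75],[[0,0,0],0,0.65],[[0,0,0],0,0.6],[[0,0,0],0,0.6],[[0,0,0],0,0.59],[[0,0,0],0,0.59]]' 25
python3 go.py .427 .0015 .034 -.086
python3 - <<'E'
from h import *
from rig import robot
c=robot.camera("wrist")
cv2.imwrite("pics/w2.png",c["pixels"][:,:,::-1])
E
```

```text
time: 3.75
position: [0.4255, 0.0024, 0.0325]
tool_rot: [0.478, -0.521, 0.521, -0.478]
ft_force: [0.2, -1.1, 0.0]
grip_width: 0.0533
t 3.75 pos [0.4255 0.0024 0.0325] yaw -0.0873 w 0.0533 F [ 0.2 -1.1  0. ]
turn -0.001 shift now [ 0.8 -1.5  1.6] after turn [ 0.8 -1.5  1.6]
```

View pics/w2.png

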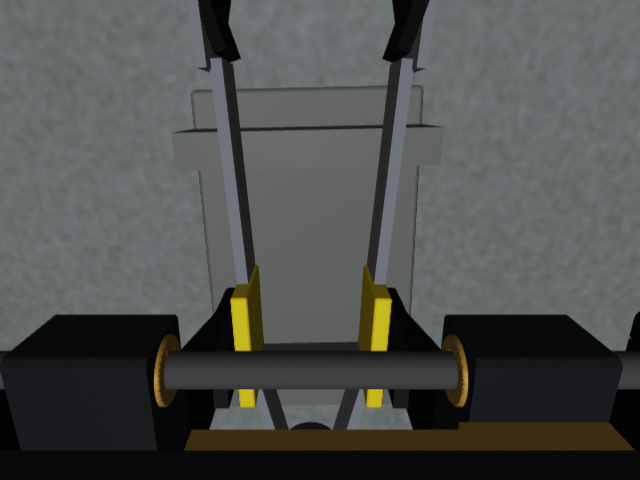

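```bash
python3 -m creep '[[[0,-15,0],0,0.59],[[0,-25,0],0,0.59],[[0,-40,0],0,0.59],[[0,-40,0],0,0.59],[[0,0,0],-0.1,0.59],[[0,0,0],-0.097,0.59]]'
python3 go.py .353 -.284 .15 .11
```

```text
time: 4.4
position: [0.426, 0.0024, 0.1539]
tool_rot: [-0.527, 0.47, -0.472, 0.528]
ft_force: [0.4, -0.4, -2.5]
grip_width: 0.0514
t 4.4 pos [0.426  0.0024 0.1539] yaw 0.1140 w 0.0514 F [ 0.4 -0.4 -2.5]
turn 0.004 shift now [ 276.2    3.9 -105.1] after turn [ 276.6    3.9 -104. ]
```

```bash
python3 -m creep '[[[20,0,-7],0,0.59],[[40,0,-15],0,0.59],[[42,0,-16],0,0.59],[[42,0,-16],0,0.59],[[42,0,-16],0,0.59],[[42,0,-16],0,0.59],[[40,0,-15],0,0.59],[[8,0,-3],0,0.59]]'
python3 -m creep '[[[0,0,0],0,0.59]]'
python3 go.py .353 -.284 .0475 .11
python3 - <<'E'
from h import *
from rig import robot
import pickle
C={n:robot.camera(n) for n in ["wrist","scene","top"]}; pickle.dump(C,open("c2.pkl","wb"))
for n in C: cv2.imwrite(f"pics/{n}2.png",C[n]["pixels"][:,:,::-1])
E
```

```text
time: 5.2
position: [0.3522, -0.2885, 0.1526]
tool_rot: [0.526, -0.472, 0.474, -0.525]
ft_force: [0.2, 0.1, -1.1]
grip_width: 0.0515
time: 5.3
position: [0.3518, -0.2844, 0.1522]
tool_rot: [-0.526, 0.473, -0.473, 0.526]
ft_force: [-0.2, -0.6, -1.9]
grip_width: 0.0514
t 5.3 pos [ 0.3518 -0.2844  0.1522] yaw 0.1065 w 0.0514 F [-0.2 -0.6 -1.9]
turn -0.003 shift now [ -0.2 104.7   1.3] after turn [ -0.3 104.7   1.3]
```

View pics/wrist2.png

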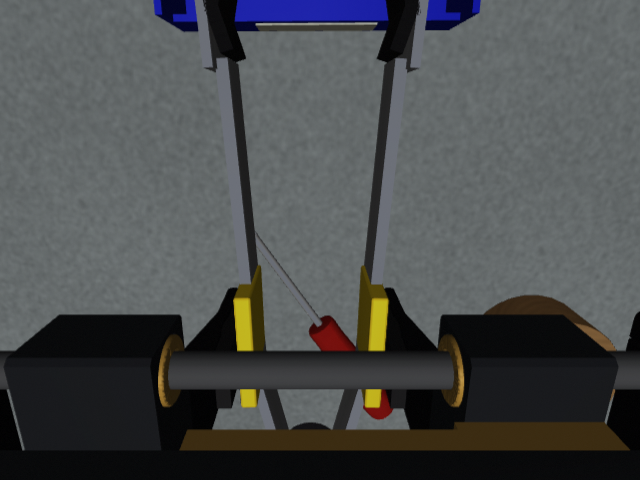

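View pics/scene2.png

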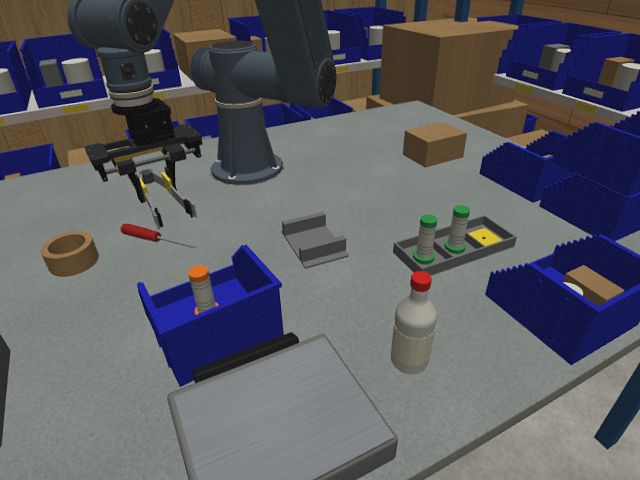

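View pics/top2.png

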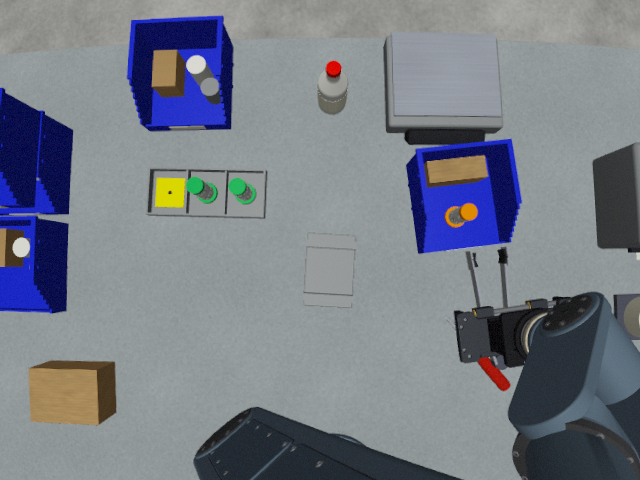

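```bash
python3 - <<'E'
from h import *
import pickle
np.set_printoptions(precision=4,suppress=True)
C=pickle.load(open("c2.pkl","rb"));S,T,W=C["scene"],C["top"],C["wrist"]
j=np.array([.4612,-.2727,.1817])
s,c=np.sin(.107),np.cos(.107)
for e in (-33,33):
    P=j+np.array([-s,c,0])*e/1000; print("pred jaw top",proj(T,P),proj(W,P),proj(S,P-[0,0,.013]))
t=T["pixels"][:,:,::-1]
cv2.imwrite("pics/z5.png",cv2.resize(t[195:275,430:530],None,fx=7,fy=7,interpolation=cv2.INTER_CUBIC))
s=S["pixels"][:,:,::-1]
cv2.imwrite("pics/z6.png",cv2.resize(s[165:235,130:215],None,fx=7,fy=7,interpolation=cv2.INTER_CUBIC))
E
```

```text
pred jaw top (np.float64(509.78816494091313), np.float64(256.1656533436263)) (np.float64(431.9207717503992), np.float64(7.564261959653237)) (np.float64(152.08705846737683), np.float64(218.29336697725924))
pred jaw top (np.float64(472.5779598643784), np.float64(260.80085380311937)) (np.float64(195.78816904625577), np.float64(7.9298136202016)) (np.float64(189.93442404259326), np.float64(206.87729898146927))
```

View pics/z5.png

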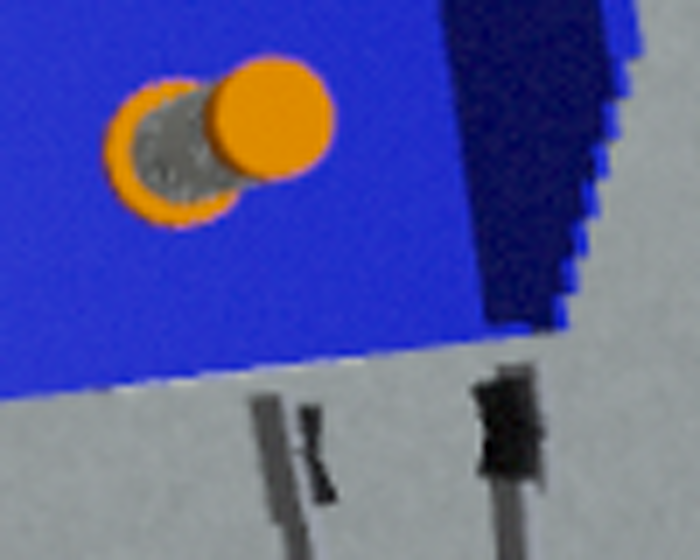

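View pics/z6.png

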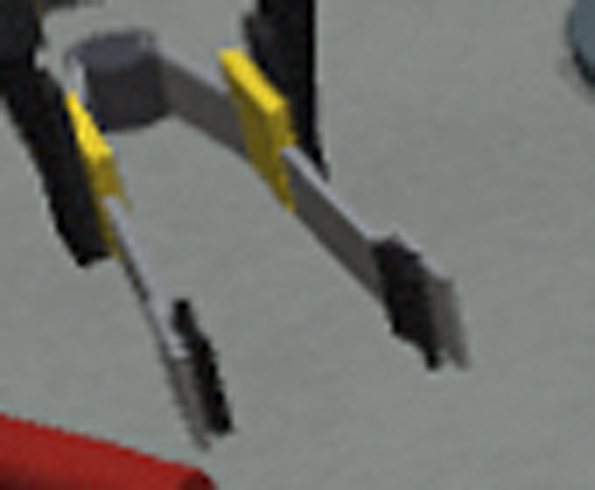

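```bash
python3 -m creep '[[[0,20,0],0,0.59],[[0,35,0],0,0.59],[[0,35,0],0,0.59],[[0,15,0],0,0.59],[[0,0,0],0,0.59],[[0,0,0],0,0.59]]'
python3 go.py .4426 -.2752 .0475 .107
python3 - <<'E'
from h import *
from rig import robot
import pickle
C={n:robot.camera(n) for n in ["wrist","scene"]}; pickle.dump(C,open("c3.pkl","wb"))
cv2.imwrite("pics/wrist3.png",C["wrist"]["pixels"][:,:,::-1])
cv2.imwrite("pics/scene3.png",cv2.resize(C["scene"]["pixels"][150:390,60:300,::-1],None,fx=2.5,fy=2.5))
E
```

```text
time: 6.05
position: [0.3526, -0.282, 0.0477]
tool_rot: [-0.527, 0.472, -0.471, 0.527]
ft_force: [0.0, 0.8, -1.0]
grip_width: 0.0514
t 6.05 pos [ 0.3526 -0.282   0.0477] yaw 0.1117 w 0.0514 F [ 0.   0.8 -1. ]
turn 0.005 shift now [ 3.3  0.2 90.2] after turn [ 2.9  0.2 90.2]
```

View pics/scene3.png

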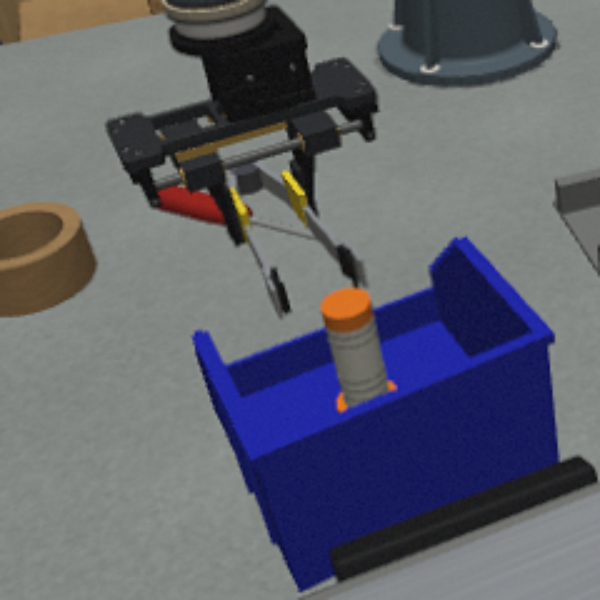

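View pics/wrist3.png

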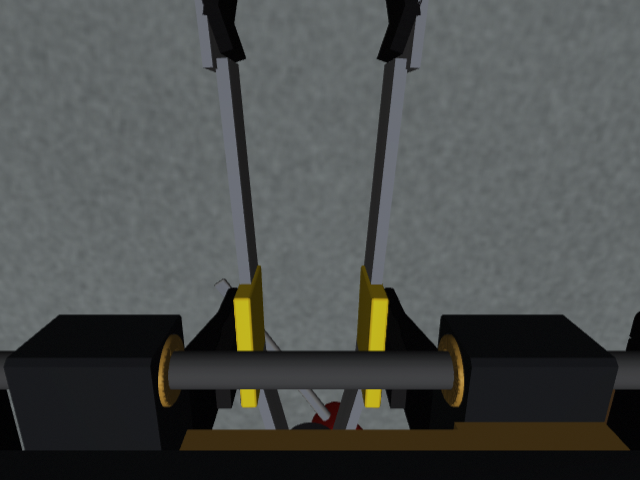

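```bash
python3 -m creep '[[[1,0,10],0.003,0.59],[[1,0,20],0,0.59],[[0,0,20],0,0.59],[[0,0,0],0,0.59],[[0,0,0],0,0.59]]'
python3 go.py .4426 -.2752 .0475 .107
python3 - <<'E'
from h import *
from rig import robot
import pickle
C={n:robot.camera(n) for n in ["wrist","scene","top"]}; pickle.dump(C,open("c4.pkl","wb"))
cv2.imwrite("pics/wrist4.png",C["wrist"]["pixels"][:,:,::-1])
cv2.imwrite("pics/top4.png",cv2.resize(C["top"]["pixels"][180:300,420:540,::-1],None,fx=5,fy=5,interpolation=cv2.INTER_CUBIC))
E
```

```text
time: 6.65
position: [0.4028, -0.2798, 0.0482]
tool_rot: [0.526, -0.472, 0.473, -0.526]
ft_force: [-0.9, 0.4, -2.0]
grip_width: 0.0518
t 6.65 pos [ 0.4028 -0.2798  0.0482] yaw 0.1081 w 0.0518 F [-0.9  0.4 -2. ]
turn 0.001 shift now [-0.3  0.7 40.1] after turn [-0.4  0.7 40.1]
```

View pics/wrist4.png

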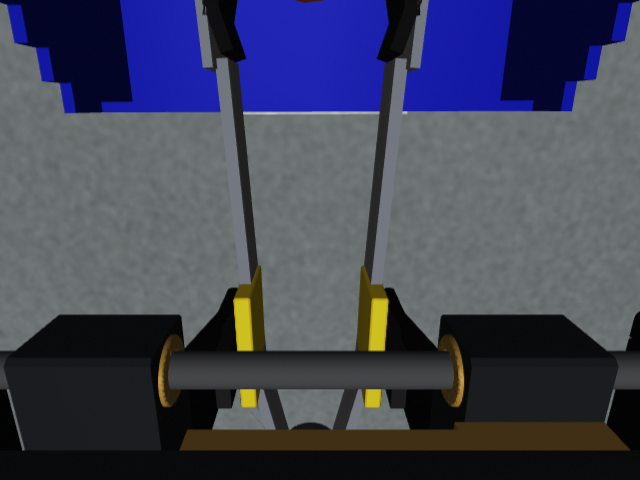

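View pics/top4.png

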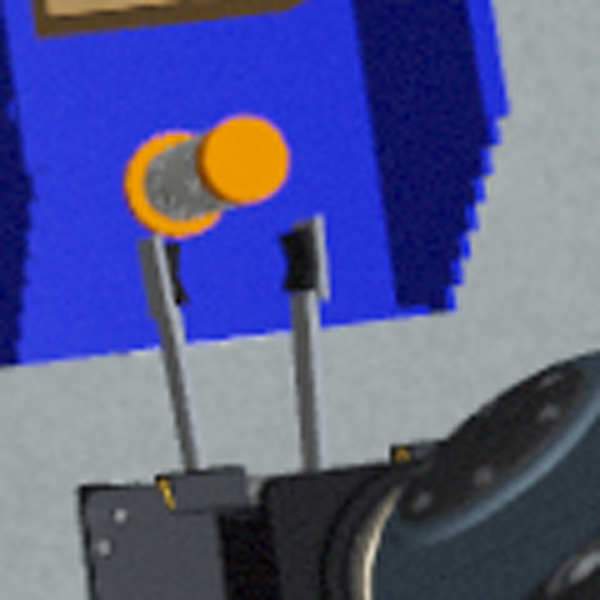

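```bash
python3 -m creep '[[[0,1,10],0,0.59],[[0,0,10],0,0.59],[[0,0,10],0,0.59],[[0,0,10],0,0.59],[[0,0,0],0,0.59],[[0,0,0],0,0.59]]'
python3 go.py .4426 -.2752 .0475 .107
python3 - <<'E'
from h import *
from rig import robot
import pickle
C={n:robot.camera(n) for n in ["wrist","scene","top"]}; pickle.dump(C,open("c5.pkl","wb"))
cv2.imwrite("pics/wrist5.png",C["wrist"]["pixels"][:240,:,::-1])
a=cv2.resize(C["top"]["pixels"][180:300,420:540,::-1],None,fx=3.3,fy=3.3,interpolation=cv2.INTER_CUBIC)
b=cv2.resize(C["scene"]["pixels"][220:340,140:260,::-1],None,fx=3.3,fy=3.3,interpolation=cv2.INTER_CUBIC)
cv2.imwrite("pics/ts5.png",np.hstack([a,b]))
E
```

```text
time: 7.4
position: [0.4422, -0.2753, 0.0464]
tool_rot: [0.526, -0.472, 0.472, -0.526]
ft_force: [-0.0, 0.3, -1.1]
grip_width: 0.0514
t 7.4 pos [ 0.4422 -0.2753  0.0464] yaw 0.1078 w 0.0514 F [-0.   0.3 -1.1]
turn 0.001 shift now [-0.1 -1.1  0.4] after turn [-0.1 -1.1  0.4]
```

View pics/wrist5.png

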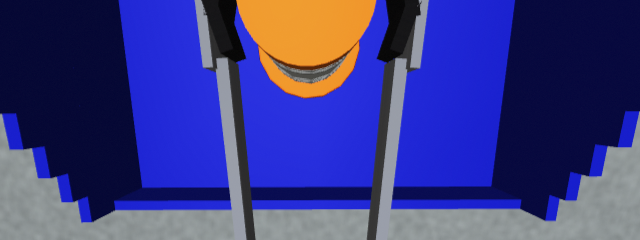

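View pics/ts5.png

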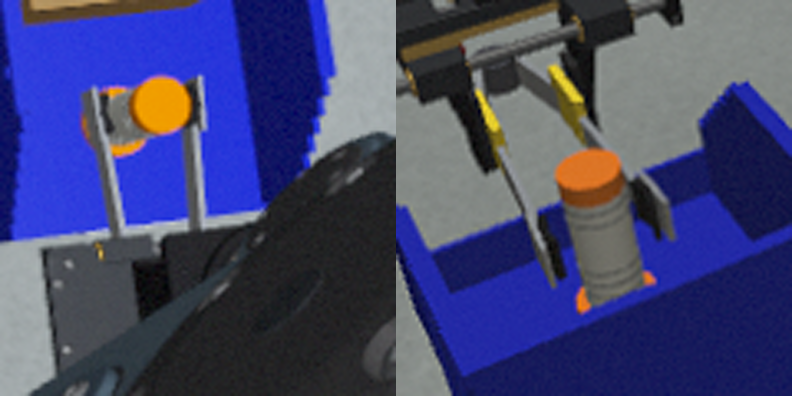

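```bash
python3 - <<'E'
from h import *
import pickle
np.set_printoptions(precision=4,suppress=True)
W=pickle.load(open("c5.pkl","rb"))["wrist"]
d=np.array([np.cos(.108),np.sin(.108),0]);n=np.array([-d[1],d[0],0])
tcp=np.array([.4422,-.2753,0])
P=onz(W,309,97,.014)-tcp; print("foot near edge fwd,lat",P@d*1e3,P@n*1e3)
P=onz(W,306,66,.1)-tcp; print("top near edge",P@d*1e3,P@n*1e3)
for p in [(240,60),(381,60)]:
  P=onz(W,*p,.0735)-tcp; print("jaw rear top",P@d*1e3,P@n*1e3)
E
```

```text
foot near edge fwd,lat 87.80957139454682 1.6545903044997232
top near edge 92.91991495261965 1.9918373240854306
jaw rear top 96.8679261789238 21.703117782814935
jaw rear top 96.82636604963605 -19.81353810194635
```

```bash
python3 -m creep '[[[0,0,-1],0,0.57],[[0,0,0],0,0.54],[[0,0,0],0,0.51],[[0,0,0],0,0.48],[[0,0,0],0,0.4],[[0,0,0],0,0.4],[[0,0,0],0,0.4]]' 45
python3 go.py .4426 -.2752 .0475 .107
python3 - <<'E'
from h import *
from rig import robot
import pickle
C={n:robot.camera(n) for n in ["wrist","scene","top"]}; pickle.dump(C,open("c6.pkl","wb"))
cv2.imwrite("pics/wrist6.png",C["wrist"]["pixels"][:,:,::-1])
a=cv2.resize(C["top"]["pixels"][180:300,420:540,::-1],None,fx=3.3,fy=3.3,interpolation=cv2.INTER_CUBIC)
b=cv2.resize(C["scene"]["pixels"][220:340,140:260,::-1],None,fx=3.3,fy=3.3,interpolation=cv2.INTER_CUBIC)
cv2.imwrite("pics/ts6.png",np.hstack([a,b]))
E
```

```text
time: 8.25
position: [0.441, -0.2757, 0.0465]
tool_rot: [0.526, -0.473, 0.473, -0.526]
ft_force: [-1.3, 0.5, -2.0]
grip_width: 0.0437
t 8.25 pos [ 0.441  -0.2757  0.0465] yaw 0.1068 w 0.0437 F [-1.3  0.5 -2. ]
turn -0.000 shift now [-0.3 -1.   1.7] after turn [-0.3 -1.   1.7]
```

View pics/wrist6.png

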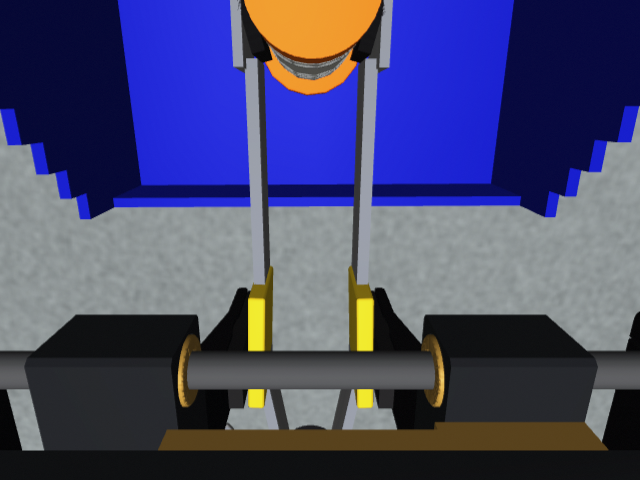

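View pics/ts6.png

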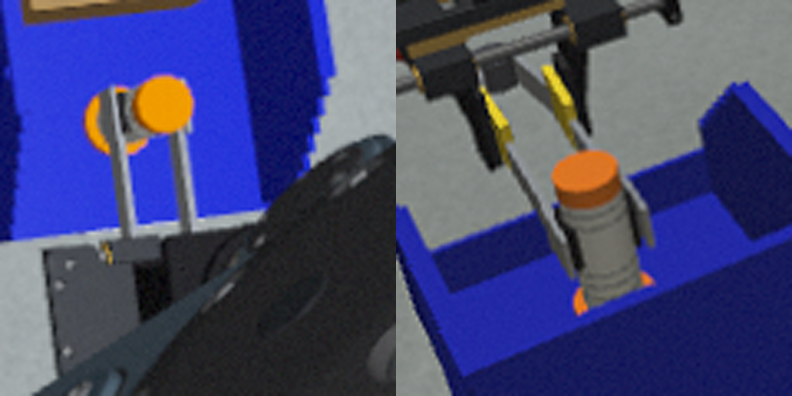

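```bash
python3 -m creep '[[[0,-4,0],0,0.4],[[0,-6,0],0,0.4],[[0,-10,0],0,0.4],[[0,-20,0],0,0.4],[[0,-30,0],0,0.4],[[0,-40,0],0,0.4],[[0,-40,0],0,0.4],[[0,-5,0],0,0.4]]'
python3 -m creep '[[[0,0,0],0,0.4]]'
python3 go.py .4994 .342 .2 -.03
python3 - <<'E'
from h import *
from rig import robot
import pickle
C={n:robot.camera(n) for n in ["wrist","scene","top"]}; pickle.dump(C,open("c7.pkl","wb"))
cv2.imwrite("pics/wrist7.png",C["wrist"]["pixels"][:,:,::-1])
a=cv2.resize(C["top"]["pixels"][150:300,420:570,::-1],None,fx=2.6,fy=2.6,interpolation=cv2.INTER_CUBIC)
b=cv2.resize(C["scene"]["pixels"][150:300,120:270,::-1],None,fx=2.6,fy=2.6,interpolation=cv2.INTER_CUBIC)
cv2.imwrite("pics/ts7.png",np.hstack([a,b]))
E
```

```text
time: 9.2
position: [0.4436, -0.278, 0.2073]
tool_rot: [0.526, -0.468, 0.477, -0.526]
ft_force: [0.8, -0.9, -1.9]
grip_width: 0.0439
time: 9.3
position: [0.4415, -0.2762, 0.2035]
tool_rot: [0.526, -0.471, 0.474, -0.526]
ft_force: [1.0, 0.5, -1.4]
grip_width: 0.0437
t 9.3 pos [ 0.4415 -0.2762  0.2035] yaw 0.1070 w 0.0437 F [ 1.   0.5 -1.4]
turn 0.137 shift now [-608.5    1.9  123.5] after turn [-619.6    3.5   39.3]
```

View pics/wrist7.png

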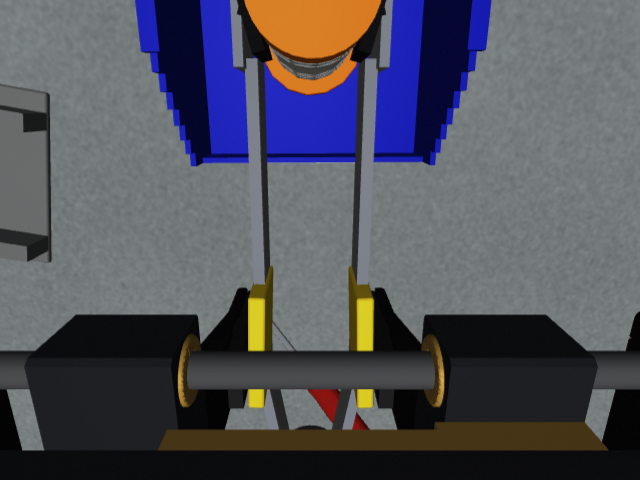

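View pics/ts7.png

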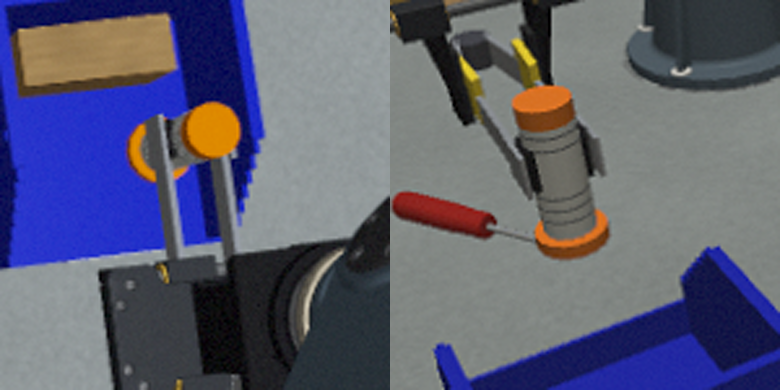

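```bash
python3 -m creep '[[[0,0,0],0.05,0.4],[[-10,0,0],0.05,0.4],[[-20,0,2],0.037,0.4],[[-30,0,2],0,0.4],[[-40,0,3],0,0.4],[[-40,0,3],0,0.4],[[-40,0,3],0,0.4],[[-40,0,3],0,0.4]]'
python3 -m creep '[[[-40,0,3],0,0.4],[[-40,0,3],0,0.4],[[-40,0,3],0,0.4],[[-40,0,3],0,0.4],[[-40,0,3],0,0.4],[[-40,0,3],0,0.4],[[-40,0,2],0,0.4],[[-40,0,2],0,0.4]]'
python3 -m creep '[[[-40,0,1],0,0.4],[[-25,0,0],0,0.4],[[-12,0,0],0,0.4],[[0,0,0],0,0.4],[[0,0,0],0,0.4]]'
python3 go.py .4994 .342 .2 -.03
python3 - <<'E'
from h import *
from rig import robot
import pickle
C={n:robot.camera(n) for n in ["wrist","scene","top"]}; pickle.dump(C,open("c8.pkl","wb"))
cv2.imwrite("pics/wrist8.png",C["wrist"]["pixels"][:,:,::-1])
a=cv2.resize(C["top"]["pixels"][130:280,130:280,::-1],None,fx=2.6,fy=2.6,interpolation=cv2.INTER_CUBIC)
b=cv2.resize(C["scene"]["pixels"][120:270,380:530,::-1],None,fx=2.6,fy=2.6,interpolation=cv2.INTER_CUBIC)
cv2.imwrite("pics/ts8.png",np.hstack([a,b]))
E
```

```text
time: 10.25
position: [0.4608, -0.0544, 0.1998]
tool_rot: [-0.493, 0.509, -0.506, 0.492]
ft_force: [-0.4, 0.0, -2.9]
grip_width: 0.0438
time: 11.05
position: [0.4923, 0.2643, 0.1993]
tool_rot: [-0.494, 0.508, -0.507, 0.491]
ft_force: [0.9, -1.2, -2.1]
grip_width: 0.0432
time: 11.55
position: [0.4963, 0.3386, 0.2003]
tool_rot: [-0.493, 0.508, -0.507, 0.491]
ft_force: [-0.6, -0.3, -2.6]
grip_width: 0.0437
t 11.55 pos [0.4963 0.3386 0.2003] yaw -0.0304 w 0.0437 F [-0.6 -0.3 -2.6]
turn -0.000 shift now [-3.5  0.3  3. ] after turn [-3.5  0.3  3. ]
```

View pics/wrist8.png

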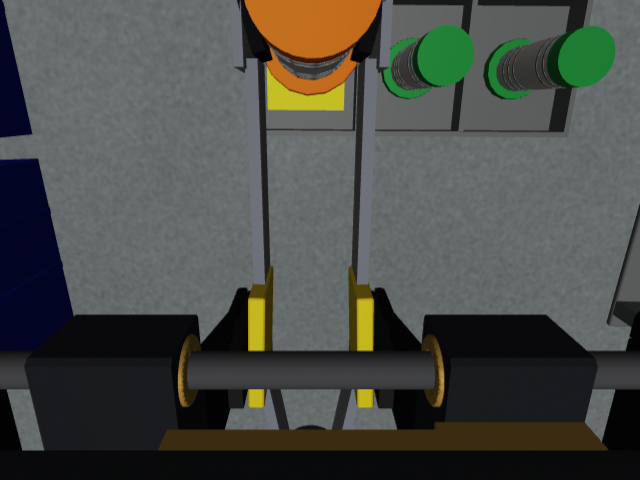

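View pics/ts8.png

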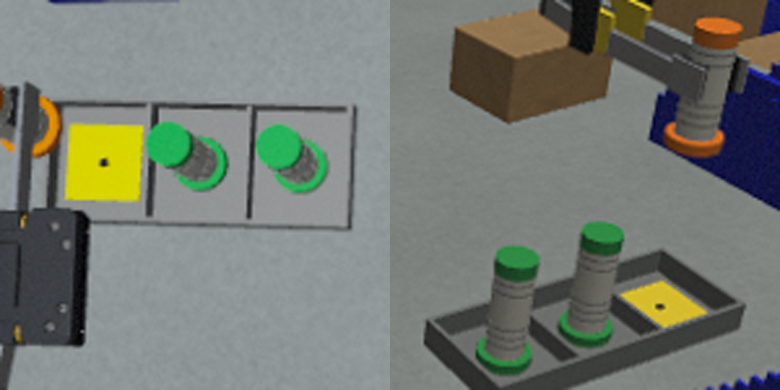

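```bash
python3 - <<'E'
from h import *
import pickle
np.set_printoptions(precision=4,suppress=True)
K=pickle.load(open("c8.pkl","rb"));W=K["wrist"];T=K["top"]
W6=pickle.load(open("c6.pkl","rb"))["wrist"]
y=-.0304;d=np.array([np.cos(y),np.sin(y),0]);n=np.array([-d[1],d[0],0])
tcp=np.array([.4963,.3386,0])
for nm,p,z in [("card near L",(267,110),.005),("card near R",(345,110),.005),("tray rim near L",(265,130),.026),("rim near far R",(567,135),.026),("foot near",(309,94),.2003-.0465+.018)]:
  Q=onz(W,*p,z);P=Q-tcp; print(nm,Q,"fwd %.1f lat %.1f"%(P@d*1e3,P@n*1e3))
y=.1068;d=np.array([np.cos(y),np.sin(y),0]);n=np.array([-d[1],d[0],0])
P=onz(W6,309,94,.014)-[.441,-.2757,0];print("foot at grasp fwd %.1f lat %.1f"%(P@d*1e3,P@n*1e3))
im=T["pixels"]
b,m,l=blobs(im,*Y); print(b)
for k in b: print(onz(T,*k[1],.005))
# dot
g=cv2.cvtColor(im,cv2.COLOR_RGB2GRAY)[185:200,162:178]; i=np.unravel_index(g.argmin(),g.shape);print(i, onz(T,162+i[1],185+i[0],.005))
S=K["scene"]
for k in blobs(S["pixels"],*Y)[0]:
  if 440<k[1][0]<520 and k[1][1]>200: print(k)
g=cv2.cvtColor(S["pixels"],cv2.COLOR_RGB2GRAY)[230:245,476:494]; i=np.unravel_index(g.argmin(),g.shape);print(i, onz(S,476+i[1],230+i[0],.005))
E
```

```text
card near L [0.5781 0.3721 0.005 ] fwd 80.7 lat 36.0
card near R [0.5761 0.3088 0.005 ] fwd 80.7 lat -27.3
tray rim near L [0.5635 0.3725 0.026 ] fwd 66.1 lat 36.0
rim near far R [0.5524 0.1379 0.026 ] fwd 62.2 lat -198.9
foot near [0.585  0.3375 0.1718] fwd 88.7 lat 1.6
foot at grasp fwd 89.0 lat 1.7
[([155, 178, 30, 30, 825], [169.72, 192.1]), ([112, 225, 7, 21, 104], [115.02, 235.1])]
[0.6094 0.3388 0.005 ]
[0.5184 0.4578 0.005 ]
(np.int64(7), np.int64(7)) [0.6096 0.3403 0.005 ]
([469, 228, 33, 18, 312], [484.72, 236.38])
(np.int64(13), np.int64(2)) [0.6179 0.314  0.005 ]
```

```bash
python3 -m creep '[[[-3,15,2],0,0.4],[[0,30,0],0,0.4],[[0,30,0],0,0.4],[[0,30,0],0,0.4],[[0,20,0],0,0.4],[[0,10,0],0,0.4],[[0,0,0],0,0.4],[[0,0,0],0,0.4]]'
python3 go.py .4983 .3413 .0475 -.03
python3 - <<'E'
from h import *
from rig import robot
import pickle
C={n:robot.camera(n) for n in ["wrist","scene","top"]}; pickle.dump(C,open("c9.pkl","wb"))
cv2.imwrite("pics/wrist9.png",C["wrist"]["pixels"][:,:,::-1])
a=cv2.resize(C["top"]["pixels"][130:280,130:280,::-1],None,fx=2.6,fy=2.6,interpolation=cv2.INTER_CUBIC)
b=cv2.resize(C["scene"]["pixels"][150:270,410:530,::-1],None,fx=3.25,fy=3.25,interpolation=cv2.INTER_CUBIC)
cv2.imwrite("pics/ts9.png",np.hstack([a,b]))
E
```

```text
time: 12.5
position: [0.4998, 0.3429, 0.067]
tool_rot: [0.492, -0.507, 0.508, -0.493]
ft_force: [-0.5, 0.3, -2.0]
grip_width: 0.0435
t 12.5 pos [0.4998 0.3429 0.067 ] yaw -0.0306 w 0.0435 F [-0.5  0.3 -2. ]
turn -0.001 shift now [ 1.6 19.5 -1.5] after turn [ 1.6 19.5 -1.5]
```

View pics/wrist9.png

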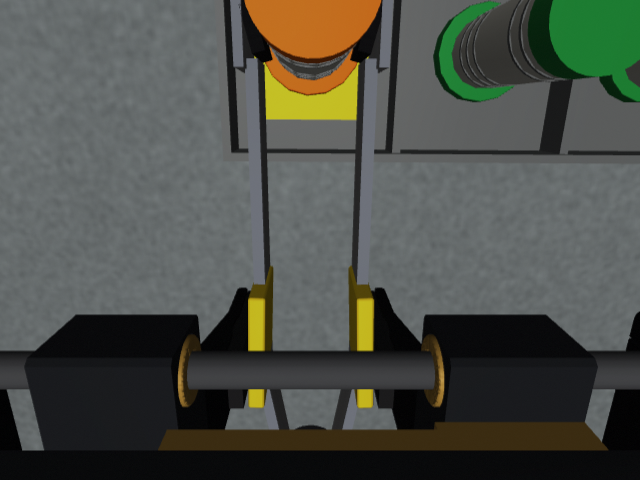

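View pics/ts9.png

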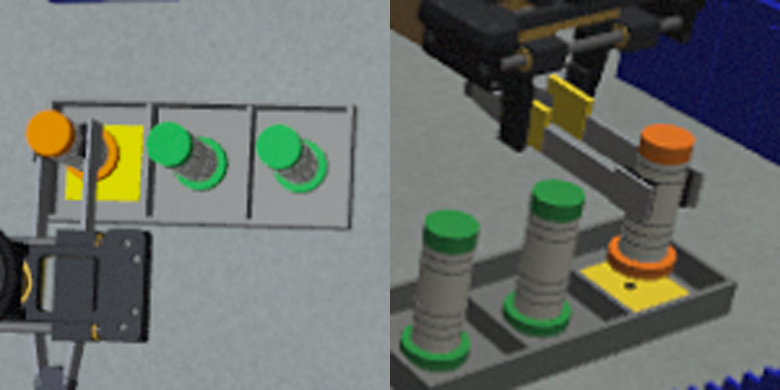

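```bash
python3 - <<'E'
from h import *
import pickle
np.set_printoptions(precision=4,suppress=True)
K=pickle.load(open("c9.pkl","rb"));W=K["wrist"]
im=W["pixels"]
print(im[140,222:245].sum(1)); print(im[140,380:404].sum(1)); print(im[100,255:270].tolist()[::2], im[110,348:364].tolist()[::2])
print(im[110:165,300].sum(1))
y=-.0306;d=np.array([np.cos(y),np.sin(y),0]);n=np.array([-d[1],d[0],0])
tcp=np.array([.4998,.3429,0])
for nm,p,z in [("cardnear",(310,120),.005),("cardR",(357,118),.005),("rimL in",(231,140),.026),("rimR in",(394,140),.026),("floorL",(237,140),.004),("floorR",(387,140),.004),("foot",(309,94),.067-.0465+.018)]:
  Q=onz(W,*p,z);P=Q-tcp; print(nm,Q,"fwd %.1f lat %.1f"%(P@d*1e3,P@n*1e3))
E
```

```text
[313 311 312 310 309 312 312 312 197  80  64  65  62  63  64  63 169 301
 310 311 312 310 311]
[304 301 304 302 304 270 107  79  77  78  77  74 124 284 298 300 300 298
 299 298 298 297 299 299]
[[108, 112, 120], [108, 112, 121], [42, 43, 45], [30, 30, 30], [30, 28, 29], [103, 102, 31], [196, 191, 37], [196, 192, 37]] [[195, 189, 35], [196, 189, 35], [196, 189, 35], [196, 189, 35], [161, 155, 34], [36, 35, 35], [36, 36, 36], [38, 37, 36]]
[426 424 424 423 423 423 422 423 424 379 311 311 314 308 310 311 311 311
 315 310 310 310 310 313 311 310 309 309 309 310 309 309 312 310 310 310
 311 308 277 173  95  94  96 241 309 308 308 308 307 308 307 315 329 337
 337]
cardnear [0.577  0.3418 0.005 ] fwd 77.2 lat 1.3
cardR [0.5773 0.3178 0.005 ] fwd 78.2 lat -22.7
rimL in [0.5697 0.3791 0.026 ] fwd 68.8 lat 38.4
rimR in [0.5673 0.3026 0.026 ] fwd 68.7 lat -38.2
floorL [0.5682 0.3802 0.004 ] fwd 67.2 lat 39.3
floorR [0.5657 0.3021 0.004 ] fwd 67.2 lat -38.8
foot [0.5886 0.3418 0.0385] fwd 88.8 lat 1.6
```

```bash
python3 -m creep '[[[1.5,5,-2],0,0.4],[[0,5,0],0,0.4],[[0,3,0],0,0.4],[[0,2,0],0,0.4],[[0,0,0],0,0.4],[[0,0,0],0,0.4]]'
python3 go.py .498 .3414 .0465 -.03
```

```text
time: 13.25
position: [0.4971, 0.3414, 0.0514]
tool_rot: [-0.492, 0.507, -0.507, 0.492]
ft_force: [-0.3, 0.9, -1.9]
grip_width: 0.0436
t 13.25 pos [0.4971 0.3414 0.0514] yaw -0.0302 w 0.0436 F [-0.3  0.9 -1.9]
turn -0.000 shift now [-0.   4.9  0.9] after turn [-0.   4.9  0.9]
```

Down in small steps, watching the vertical force.

```bash
python3 -m creep '[[[0,1.5,0.5],0,0.4],[[0,1.5,0],0,0.4],[[0,0,0],0,0.4],[[0,0,0],0,0.4]]'
python3 -m creep '[[[0,1,0],0,0.4],[[0,0,0],0,0.4],[[0,0,0],0,0.4]]'
```

```text
time: 13.65
position: [0.4975, 0.3413, 0.0485]
tool_rot: [-0.492, 0.508, -0.507, 0.492]
ft_force: [-0.1, 0.3, -2.0]
grip_width: 0.0437
time: 13.95
position: [0.4976, 0.3413, 0.0476]
tool_rot: [0.492, -0.507, 0.507, -0.492]
ft_force: [-0.1, -0.7, -1.8]
grip_width: 0.0436
```

```bash
python3 -m creep '[[[0,0.7,0],0,0.4],[[0,0,0],0,0.4],[[0,0,0],0,0.4]]'
python3 -m creep '[[[0,0.5,0],0,0.4],[[0,0,0],0,0.4],[[0,0,0],0,0.4]]'
python3 -m creep '[[[0,0.5,0],0,0.4],[[0,0,0],0,0.4],[[0,0,0],0,0.4]]'
```

```text
time: 14.25
position: [0.4975, 0.3413, 0.0469]
tool_rot: [-0.492, 0.508, -0.507, 0.492]
ft_force: [-0.0, -0.7, -2.6]
grip_width: 0.0441
time: 14.55
position: [0.4976, 0.3414, 0.0464]
tool_rot: [0.492, -0.507, 0.508, -0.492]
ft_force: [-0.3, 0.0, -1.8]
grip_width: 0.0431
time: 14.85
position: [0.4976, 0.3414, 0.046]
tool_rot: [0.492, -0.507, 0.507, -0.492]
ft_force: [-0.2, 0.1, -1.7]
grip_width: 0.0434
```

```bash
python3 -m creep '[[[0,0.5,0],0,0.4],[[0,0,0],0,0.4],[[0,0,0],0,0.4]]'
python3 -m creep '[[[0,0.5,0],0,0.4],[[0,0,0],0,0.4],[[0,0,0],0,0.4]]'
python3 - <<'E'
from h import *
from rig import robot
C={n:robot.camera(n) for n in ["scene"]}
b=cv2.resize(C["scene"]["pixels"][170:260,430:520,::-1],None,fx=6,fy=6,interpolation=cv2.INTER_CUBIC)
cv2.imwrite("pics/s10.png",b)
E
```

```text
time: 15.15
position: [0.4975, 0.3414, 0.0455]
tool_rot: [-0.492, 0.508, -0.507, 0.492]
ft_force: [-1.2, -0.4, 0.2]
grip_width: 0.0437
time: 15.45
position: [0.4977, 0.3414, 0.045]
tool_rot: [0.492, -0.507, 0.507, -0.493]
ft_force: [-1.0, 0.2, 0.3]
grip_width: 0.044
```

View pics/s10.png

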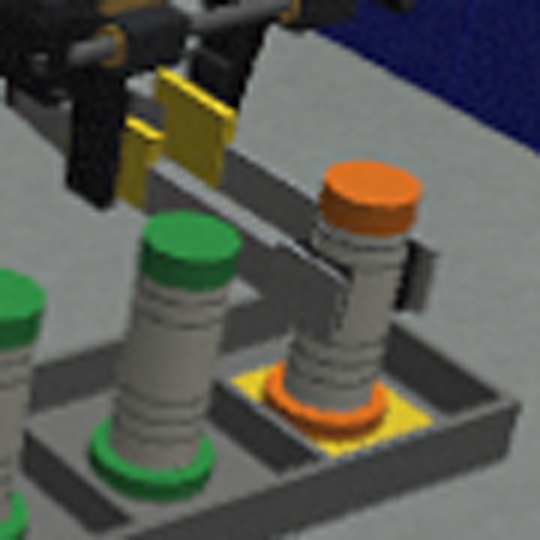

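```bash
python3 -m creep '[[[0,0,0],0,0.5],[[0,0,0],0,0.51],[[0,0,0],0,0.53],[[0,0,0],0,0.55],[[0,0,0],0,0.57],[[0,0,0],0,0.59],[[0,0,0],0,0.59],[[0,0,0],0,0.59]]'
python3 - <<'E'
from h import *
from rig import robot
C={n:robot.camera(n) for n in ["scene","wrist","top"]}
b=cv2.resize(C["scene"]["pixels"][170:260,430:520,::-1],None,fx=4.2,fy=4.2,interpolation=cv2.INTER_CUBIC)
a=cv2.resize(C["top"]["pixels"][140:230,140:230,::-1],None,fx=4.2,fy=4.2,interpolation=cv2.INTER_CUBIC)
cv2.imwrite("pics/ts11.png",np.hstack([a,b]))
cv2.imwrite("pics/wrist11.png",C["wrist"]["pixels"][:,:,::-1])
E
```

```text
time: 16.3
position: [0.4976, 0.3413, 0.0448]
tool_rot: [0.492, -0.507, 0.508, -0.492]
ft_force: [-0.5, -0.6, -1.8]
grip_width: 0.0514
```

View pics/ts11.png

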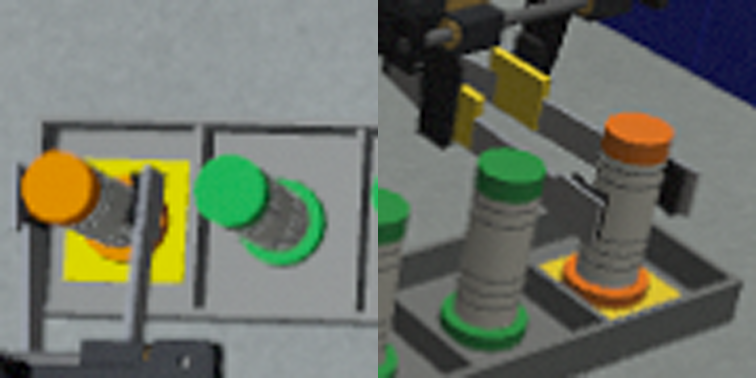

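View pics/wrist11.png

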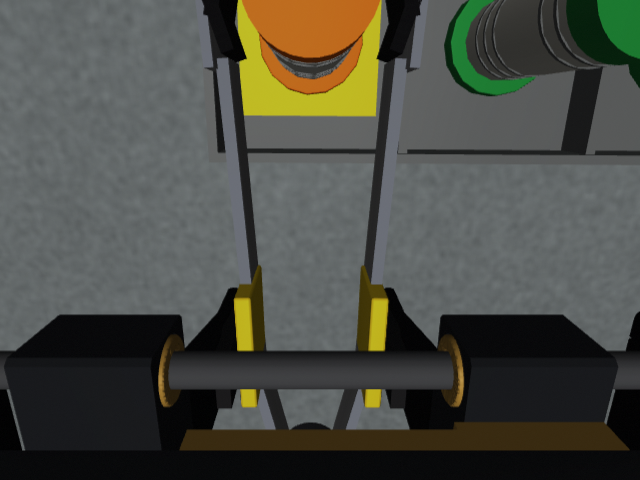

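```bash
python3 -m creep '[[[0,0,-5],0,0.59],[[0,0,-10],0,0.59],[[0,0,-15],0,0.59],[[0,0,-20],0,0.59],[[0,0,-25],0,0.59],[[0,0,-15],0,0.59],[[0,-30,0],0,0.59],[[0,-40,0],0,0.59]]'
python3 -m creep '[[[0,-40,0],0,0.59],[[0,0,0],0,0.59],[[0,0,0],0,0.59]]'
python3 go.py .4335 .002 .15 -.08
python3 - <<'E'
from h import *
from rig import robot
import pickle
C={n:robot.camera(n) for n in ["scene","wrist","top"]};pickle.dump(C,open("c12.pkl","wb"))
b=cv2.resize(C["scene"]["pixels"][170:260,430:520,::-1],None,fx=4.2,fy=4.2,interpolation=cv2.INTER_CUBIC)
a=cv2.resize(C["top"]["pixels"][140:230,140:230,::-1],None,fx=4.2,fy=4.2,interpolation=cv2.INTER_CUBIC)
cv2.imwrite("pics/ts12.png",np.hstack([a,b]))
cv2.imwrite("pics/wrist12.png",C["wrist"]["pixels"][:,:,::-1])
E
```

```text
time: 17.25
position: [0.4048, 0.3432, 0.1138]
tool_rot: [-0.495, 0.508, -0.507, 0.491]
ft_force: [1.5, 0.6, -1.4]
grip_width: 0.0515
time: 17.55
position: [0.4076, 0.3443, 0.1558]
tool_rot: [0.492, -0.507, 0.508, -0.493]
ft_force: [-0.3, -0.1, -2.3]
grip_width: 0.0515
t 17.55 pos [0.4076 0.3443 0.1558] yaw -0.0299 w 0.0515 F [-0.3 -0.1 -2.3]
turn 0.050 shift now [341.4   5.5  36.1] after turn [339.2   5.8  53.2]
```

View pics/ts12.png

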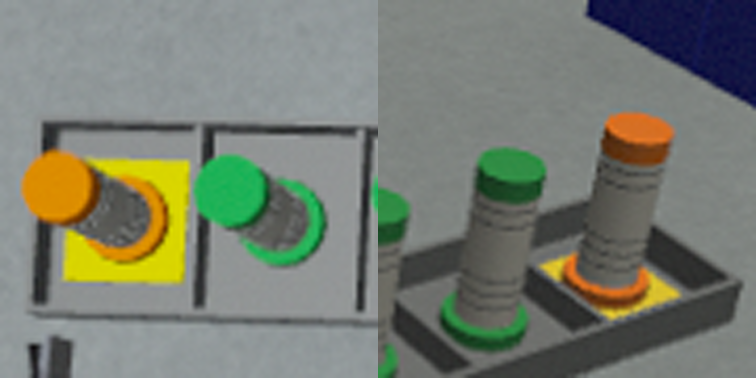

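View pics/wrist12.png

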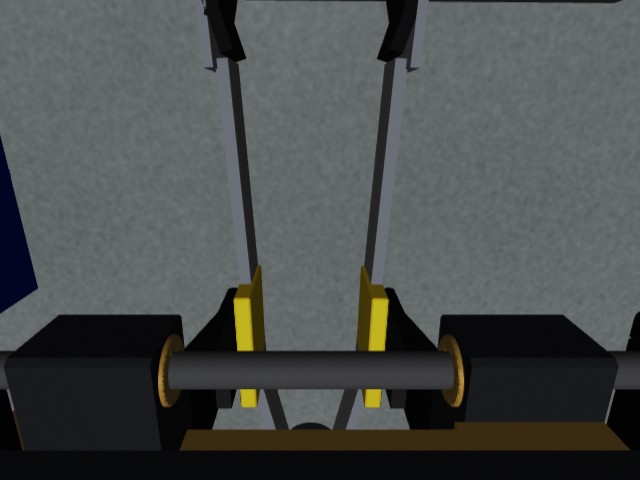

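```bash
python3 -m creep '[[[10,0,1],0.025,0.59],[[25,0,4],0.025,0.59],[[40,0,6],0,0.59],[[42,0,6],0,0.59],[[42,0,6],0,0.59],[[42,0,6],0,0.59],[[42,0,6],0,0.59],[[42,0,6],0,0.59]]'
python3 -m creep '[[[35,0,5],0,0.59],[[20,0,2],0,0.59],[[0,0,0],0,0.59],[[0,0,0],0,0.59]]'
python3 go.py .429 .002 .0325 -.08
python3 - <<'E'
from h import *
from rig import robot
import pickle
C={n:robot.camera(n) for n in ["wrist"]};pickle.dump(C,open("c13.pkl","wb"))
cv2.imwrite("pics/wrist13.png",C["wrist"]["pixels"][:,:,::-1])
E
```

```text
time: 18.5
position: [0.4257, 0.0547, 0.154]
tool_rot: [-0.48, 0.52, -0.519, 0.479]
ft_force: [0.7, 0.1, -2.1]
grip_width: 0.0517
time: 18.9
position: [0.4284, 0.0012, 0.1542]
tool_rot: [-0.479, 0.521, -0.519, 0.479]
ft_force: [1.1, -0.0, -1.3]
grip_width: 0.0516
t 18.9 pos [0.4284 0.0012 0.1542] yaw -0.0827 w 0.0516 F [ 1.1 -0.  -1.3]
turn -0.003 shift now [ -0.8 121.7   0.8] after turn [ -0.9 121.7   0.5]
```

View pics/wrist13.png

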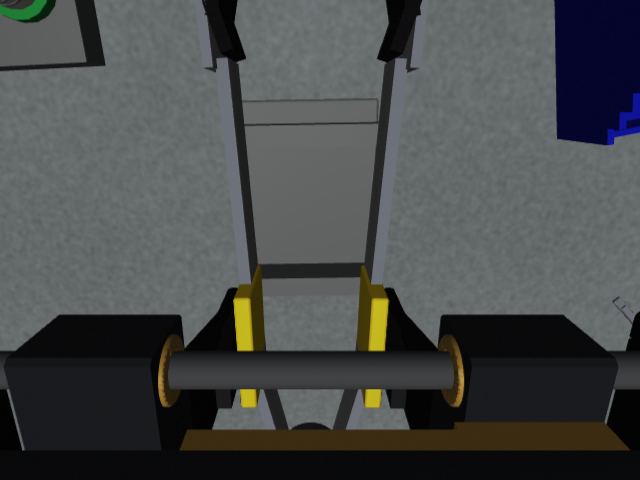

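```bash
python3 -m creep '[[[-1,20,1],-0.008,0.59],[[0,30,0],0,0.59],[[0,30,0],0,0.59],[[0,20,0],0,0.59],[[0,10,0],0,0.59],[[0,4,0],0,0.59],[[0,0,0],0,0.59],[[0,0,0],0,0.59]]'
python3 -m creep '[[[0,0,0],0,0.59]]'
python3 go.py .43 .002 .0325 -.075
```

```text
time: 19.75
position: [0.431, 0.0024, 0.0415]
tool_rot: [0.481, -0.517, 0.518, -0.482]
ft_force: [-0.5, 0.3, -1.1]
grip_width: 0.0516
time: 19.85
position: [0.4311, 0.0023, 0.0417]
tool_rot: [0.481, -0.517, 0.518, -0.482]
ft_force: [0.3, 0.7, -1.4]
grip_width: 0.0516
t 19.85 pos [0.4311 0.0023 0.0417] yaw -0.0720 w 0.0516 F [ 0.3  0.7 -1.4]
turn 0.003 shift now [ 0.3  9.2 -1.1] after turn [ 0.3  9.2 -1. ]
```

```bash
python3 -m creep '[[[0,3,0],0,0.59],[[0,3,0],0,0.59],[[0,1,0],0,0.59],[[0,0,0],0,0.59],[[0,0,0],0,0.59]]'
python3 -m creep '[[[0,0.7,0],0,0.59],[[0,0,0],0,0.59],[[0,0,0],0,0.59]]'
python3 -m creep '[[[0,0.7,0],0,0.59],[[0,0,0],0,0.59],[[0,0,0],0,0.59]]'
python3 -m creep '[[[0,0.6,0],0,0.59],[[0,0,0],0,0.59],[[0,0,0],0,0.59]]'
```

```text
time: 20.35
position: [0.4304, 0.0023, 0.0338]
tool_rot: [-0.482, 0.518, -0.518, 0.482]
ft_force: [-1.0, 0.1, -1.4]
grip_width: 0.0513
time: 20.65
position: [0.4304, 0.0023, 0.0331]
tool_rot: [0.482, -0.518, 0.518, -0.482]
ft_force: [-0.3, -0.3, -1.7]
grip_width: 0.0513
time: 20.95
position: [0.4305, 0.0023, 0.0325]
tool_rot: [0.482, -0.518, 0.518, -0.482]
ft_force: [1.2, 0.7, 0.2]
grip_width: 0.0517
time: 21.25
position: [0.4305, 0.0023, 0.0325]
tool_rot: [0.481, -0.517, 0.518, -0.482]
ft_force: [-0.4, 0.4, 6.8]
grip_width: 0.052
```

```bash
python3 -m creep '[[[0,-0.5,0],0,0.59],[[0,0,0],0,0.61],[[0,0,0],0,0.63],[[0,0,0],0,0.65],[[0,0,0],0,0.7],[[0,0,0],0,0.85],[[0,0,0],0,1],[[0,0,0],0,1]]'
python3 -m creep '[[[0,0,0],0,1],[[0,0,0],0,1],[[0,0,0],0,1]]'
python3 - <<'E'
from h import *
from rig import robot
C={n:robot.camera(n) for n in ["wrist","scene"]}
cv2.imwrite("pics/wrist14.png",C["wrist"]["pixels"][:,:,::-1])
cv2.imwrite("pics/s14.png",cv2.resize(C["scene"]["pixels"][150:280,250:380,::-1],None,fx=4.5,fy=4.5,interpolation=cv2.INTER_CUBIC))
E
```

```text
time: 22.05
position: [0.4304, 0.0023, 0.0322]
tool_rot: [-0.482, 0.518, -0.518, 0.482]
ft_force: [-0.3, -0.2, -0.0]
grip_width: 0.0774
time: 22.35
position: [0.4304, 0.0023, 0.0323]
tool_rot: [-0.482, 0.518, -0.518, 0.482]
ft_force: [-0.4, 0.1, -0.1]
grip_width: 0.0863
```

View pics/wrist14.png

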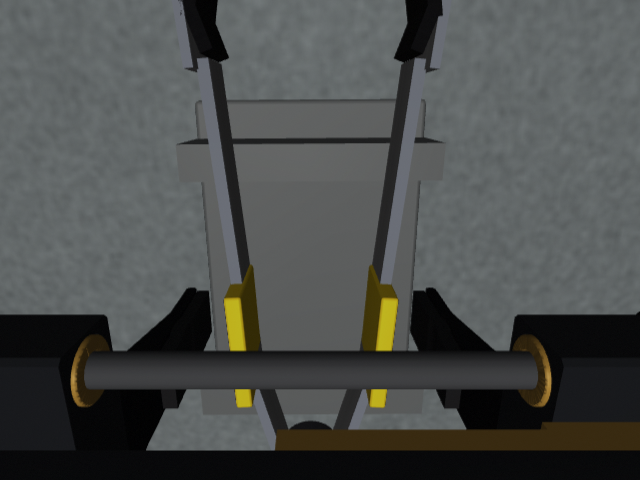

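View pics/s14.png

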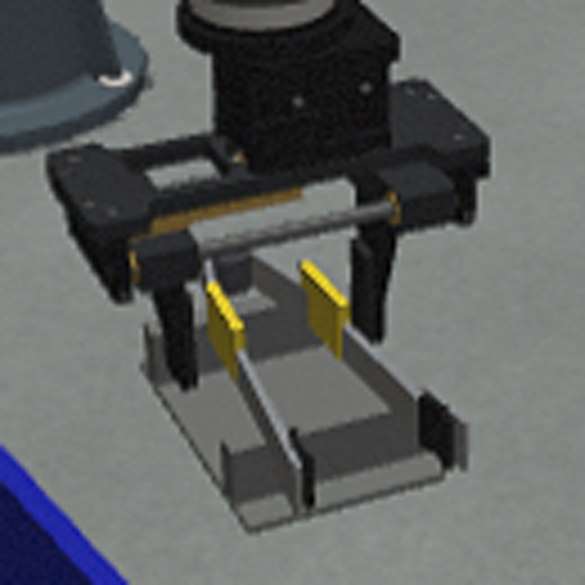

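Tongs lie flat across both bars; plates are clear of the fingers on both sides. I'll retreat straight up, move back, and check.

```bash
python3 -m creep '[[[0,-10,0],0,1],[[0,-25,0],0,1],[[0,-40,0],0,1],[[0,-45,0],0,1],[[0,-40,0],0,1],[[40,-20,0],0,1],[[45,0,0],0,1],[[45,0,0],0,1]]'
python3 -m creep '[[[45,0,0],0,1],[[45,0,0],0,1],[[30,0,0],0,1],[[0,0,0],0,1],[[0,0,0],0,1]]'
python3 - <<'E'
from h import *
from rig import robot
import pickle
np.set_printoptions(precision=4,suppress=True)
C={n:robot.camera(n) for n in ["top","scene"]};pickle.dump(C,open("c15.pkl","wb"))
cv2.imwrite("pics/top15.png",C["top"]["pixels"][:,:,::-1])
cv2.imwrite("pics/scene15.png",C["scene"]["pixels"][:,:,::-1])
t=C["top"]["pixels"][:,:,::-1]
cv2.imwrite("pics/z15.png",np.hstack([cv2.resize(t[205:335,270:400],(390,390),interpolation=cv2.INTER_CUBIC),cv2.resize(t[145:235,140:230],(390,390),interpolation=cv2.INTER_CUBIC)]))
for nm,k in (("Y",Y),("O",((5,180,90),(21,255,255))),("G",G)):
    for b in blobs(C["top"]["pixels"],*k)[0]: print(nm,b,onz(C["top"],*b[1],.068 if nm=="Y" else .1))
for b in blobs(C["scene"]["pixels"],*G)[0]: print(b)
E
```

```text
time: 23.25
position: [0.4212, -0.1284, 0.2144]
tool_rot: [0.482, -0.516, 0.519, -0.483]
ft_force: [0.5, 0.1, -0.1]
grip_width: 0.0868
time: 23.75
position: [0.4117, -0.2469, 0.2126]
tool_rot: [-0.481, 0.518, -0.518, 0.481]
ft_force: [-0.5, 0.3, -0.7]
grip_width: 0.0868
Y ([155, 178, 30, 29, 415], [172.33, 193.86]) [0.595  0.3107 0.068 ]
Y ([315, 264, 3, 23, 68], [315.99, 274.84]) [0.4343 0.027  0.068 ]
Y ([340, 266, 5, 22, 71], [342.01, 276.58]) [ 0.4306 -0.0231  0.068 ]
O ([145, 176, 19, 18, 246], [154.03, 184.41]) [0.6085 0.336  0.1   ]
O ([161, 182, 19, 20, 109], [173.14, 193.62]) [0.59   0.2978 0.1   ]
G ([186, 177, 18, 17, 247], [194.57, 185.13]) [0.6058 0.2564 0.1   ]
G ([229, 178, 17, 17, 233], [236.93, 186.16]) [0.6027 0.175  0.1   ]
G ([199, 183, 19, 20, 108], [210.52, 194.54]) [0.5873 0.2253 0.1   ]
G ([236, 184, 20, 20, 100], [248.3, 196.42]) [0.5828 0.1531 0.1   ]
([454, 205, 16, 13, 164], [461.19, 211.2])
([421, 215, 16, 13, 178], [428.24, 220.76])
([445, 240, 21, 13, 106], [454.39, 248.07])
([413, 250, 21, 14, 121], [422.82, 258.25])
```

View pics/top15.png

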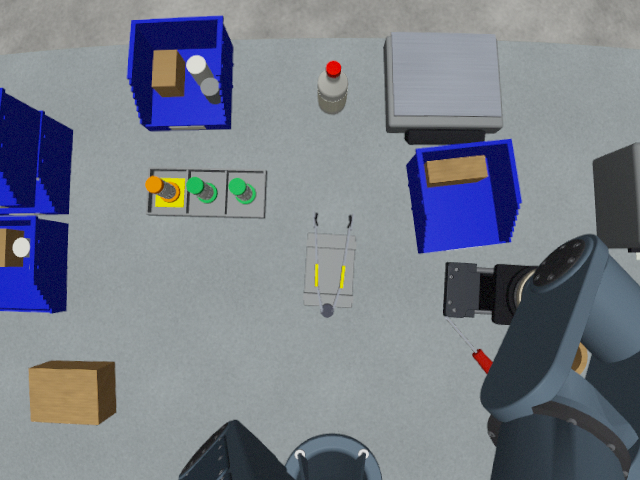

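View pics/scene15.png

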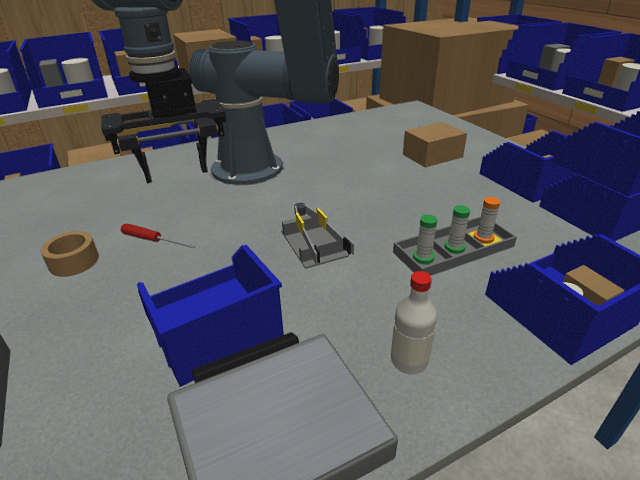

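View pics/z15.png

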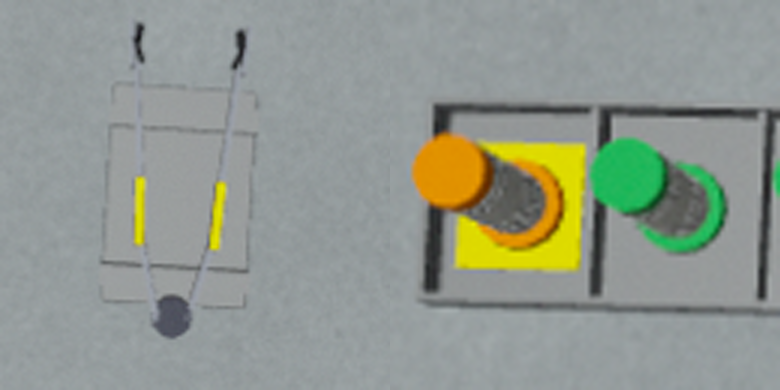

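```bash
python3 -c "
from rig import robot
print(robot.get_obs()['joint_velocities'].round(3) if hasattr(robot.get_obs()['joint_velocities'],'round') else 0)
print(robot.hand_in())"
```

```text
[ 0.014  0.     0.003 -0.003 -0.005  0.   ]
the job is handed in; nothing more can be done
None
```

The orange-footed cartridge now stands upright in the yellow-card bay, and the tongs are back flat across both bars of their rest. I handed the job in at about 24 s of the 58 s allowed.

- **Cartridge handling:** Only the tongs touched the cartridge, as far as the pictures show. I lowered it until the wrist force jumped by about 2 N, so it was on the tray floor before I released it.
- **Cartridge position:** The last top view puts its axis at about (0.609, 0.336), against a card centre of (0.609, 0.339). That is about 3 mm off in y, roughly the camera calibration error. The last wrist picture before I withdrew showed it centred left to right on the card.
- **Tongs:** The grip point is now at about (0.4325, 0.002), against my estimate of (0.433, 0.002) for the rest point. That is about 5 mm ahead of where they first lay, since they started slightly behind that point. The wrist force peaked at about 7 N on contact with the rest.
- **Other things:** The two green cartridges are unmoved to within 0.1 px in the top view. The bin, the carton in it and the screwdriver look unchanged, though the arm partly hides the screwdriver in that view. The open gripper was about 0.2 m up and touching nothing.

The top and wrist cameras disagreed by about 2 mm sideways throughout, so I took values in between. No check failed.

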